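# Load the demagnetising bed from the strip magazine

## Task

Take the brass weight off the pile of test strips and stand it on the green pad. Then empty the blue magazine: slide the topmost strip each time out over the magazine's open front until it can be pinched by its overhanging end, and lay all the strips in a single layer on the two orange rails of the demagnetising bed, side by side, each flat across both rails, square to them and centred on them. Only when every strip is on the rails, throw the red-tipped lever all the way over to switch the bed on, and leave the weight on its pad; do not disturb the gauge bar, the wrench and the oil bottle.

Things in the scene. Friction and masses are not known exactly. Their poses are not given: they have to be found in the camera images.
- magazine: blue fixed block 210 x 100 x 50 mm high. Origin: centre of its underside; x runs from the open front (x = -105, nearest the robot) to the closed rear. On top, a channel for the strips: floor 50 mm up, 56 mm wide, between aluminium guides 10 mm thick whose tops are 64 mm up; rear stop face at x = +92; nothing closes the front. Smooth: friction about 0.3.
- strip0: flat metal test strip 180 x 50 x 3 mm, 0.21 kg, loose; origin: centre of its underside, x along its length, z up. At the start it lies in the magazine's channel, in a pile of three or four, front end about 12 mm back from the open front. Absent (None) in some runs.
- strip1: flat metal test strip 180 x 50 x 3 mm, 0.21 kg, loose; origin: centre of its underside, x along its length, z up. At the start it lies in the magazine's channel, in a pile of three or four, front end about 12 mm back from the open front. Absent (None) in some runs.
- strip2: flat metal test strip 180 x 50 x 3 mm, 0.21 kg, loose; origin: centre of its underside, x along its length, z up. At the start it lies in the magazine's channel, in a pile of three or four, front end about 12 mm back from the open front. Absent (None) in some runs.
- strip3: flat metal test strip 180 x 50 x 3 mm, 0.21 kg, loose; origin: centre of its underside, x along its length, z up. At the start it lies in the magazine's channel, in a pile of three or four, front end about 12 mm back from the open front. Absent (None) in some runs.
- weight: brass block 50 x 50 mm, 36 mm high, 0.7 kg, loose, on top of the pile at the start; origin: centre of its underside, axes square to its sides.
- pad: green square pad 90 x 90 mm, 4 mm thick, fixed on the bench; origin: centre of its underside.
- bed: fixed white base 100 x 340 mm, 30 mm high, with two orange rails along its y axis: 340 mm long, 10 mm wide, centred at x = -30 and +30 mm, flat tops 70 mm above the bench. Origin: centre of its underside; x points away from the robot. A strip lies with its length along this x, its ends overhanging the rails by 55 mm; four fit 80 mm apart.
- switch (a joint): angle of the bed's lever in rad: 0 leaning to its base's -x side (off), 1.0 leaning fully to +x (on); light friction, stays where it is left.
- switch_base: grey housing of the lever, 70 x 50 x 25 mm, fixed; origin: centre of its underside. The lever turns about its y axis 22 mm above the origin and is thrown towards its +x (away from the robot).
- switch_tip (a point): centre of the red ball (26 mm diameter) at the end of the 80 mm lever; about 92 mm above the bench at either end of its throw.
- gauge_bar: standing steel cylinder 40 mm diameter, 90 mm high, bystander; origin: centre of its underside.
- wrench: wrench lying on the bench, bystander; origin at its middle.
- oil: small oil bottle, 56 mm diameter, 120 mm high, bystander; origin: centre of its underside.
Not all that is in view belongs to the job. Of the things like the switch_base, leave any that is turquoise; of the rest the larger one is meant.

How it is judged (in metres and radians):
On the way, in this order (a step that is already met when the one before it is completed fails the run):
1. the weight stands on the green pad (horizontal distance between weight and pad below 0.025 m and z of weight in the frame of pad between 0.001 and 0.008 m and angle between weight's own z axis and vertical below 0.1 rad and linear speed of weight below 0.02 m/s), for 0.2 s.
2. every strip lies flat across both rails, released (x of strip0 in the frame of bed between -0.03 and 0.03 m and y of strip0 in the frame of bed between -0.15 and 0.15 m and z of strip0 in the frame of bed between 0.067 and 0.0722 m and angle between the x axis of each of strip0, strip1, strip2, strip3 and the x axis of bed, either way round below 0.2 rad and angle between each of strip0, strip1, strip2, strip3's own z axis and vertical below 0.035 rad and linear speed of each of strip0, strip1, strip2, strip3 below 0.02 m/s and x of strip1 in the frame of bed between -0.03 and 0.03 m and y of strip1 in the frame of bed between -0.15 and 0.15 m and z of strip1 in the frame of bed between 0.067 and 0.0722 m and x of strip2 in the frame of bed between -0.03 and 0.03 m and y of strip2 in the frame of bed between -0.15 and 0.15 m and z of strip2 in the frame of bed between 0.067 and 0.0722 m and x of strip3 in the frame of bed between -0.03 and 0.03 m and y of strip3 in the frame of bed between -0.15 and 0.15 m and z of strip3 in the frame of bed between 0.067 and 0.0722 m and contact force between the fingers and strip0 below 0.1 N and contact force between the fingers and strip1 below 0.1 N and contact force between the fingers and strip2 below 0.1 N and contact force between the fingers and strip3 below 0.1 N), for 0.3 s.
3. the lever is thrown (value of joint switch above 0.85 rad), for 0.2 s.
At the end, for the whole second after the job is handed in: Every strip lies at rest in one layer flat on both rails, its centre within 30 mm of the bed's middle line (150 mm along the rails), square within 0.2 rad; the weight stands on the pad, centres within 25 mm; the lever is past 0.85 rad; nothing is held (all of step 1 and all of step 2 and value of joint switch above 0.85 rad); the robot touches nothing.
It fails at once if the gauge_bar is pushed more than 30 mm (distance of gauge_bar from where it was at the start of the episode above 0.03 m).
It fails at once if the wrench is pushed more than 30 mm (distance of wrench from where it was at the start of the episode above 0.03 m).
It fails at once if the oil is pushed more than 30 mm (distance of oil from where it was at the start of the episode above 0.03 m).
Of strip0, strip1, strip2, strip3 only 3 to 4 are there at a start; the rules pass over those that are not, and their reading is None.
At some moment in a run one of weight may be knocked a few centimetres aside while the robot is not near it.
It also fails if it takes over 208 s, if anything falls off the work surface, if the arm or the gripper's body presses on something with over 40 N, if the wrist force passes 120 N, or if a joint passes its speed limit or range.

## Robot

A 6-joint arm with a two-finger parallel gripper is mounted at the origin on the work surface. World frame = base frame: x ahead of the robot, y to its left, z up, the work surface at z = 0. Lengths are in m, angles in degrees, forces in N, time in s.
With the tool pointing down it reaches from about 0.35 to 0.875 m from the base axis. Payload 4.2 kg.
Tool frame: the origin (TCP) lies between the finger pads; the fingertips stand 14 mm ahead of it and the grasp point (between the pads) lies 5 mm behind it; z points along the fingers, y is the line along which they close (so a half turn about z gives the same grasp; the last joint's range is limited). The gripper opens to 87 mm and grips with 3 to 60 N. Pads are 19 mm wide; open, the fingers measure 117 mm over their backs; the gripper's body (75 mm by 190 mm) begins 51 mm behind the grasp point.
Start: joints at [-60.069, 22.042, 0.453, 0, -68.411, -14.817], TCP at [0.163, -0.603, 0.208] pointing down, gripper open.
Joint ranges: [-179.83, 179.83], [-69.29, 118.12], [-61.27, 80.66], [-181.25, 117.63], [-171.15, -9.14], [-177.46, 177.46]. Speed limits (degrees/s): [159.86, 159.86, 180, 180, 180, 180].

## Interface

Orientations are given as a 3x3 rotation matrix whose columns are the frame's x, y, z axes.
In Python, from station import * gives the robot as it stands. The module is installed in compiled form; this text tells all that it offers.
- The arm moves only by the tool play_rows, never from a script. Its argument "steps" is a list of rows, each an object of numbers: "ax", "ay", "az": the turn, a rotation vector about the tool's x, y, z in degrees; "dx", "dy", "dz": the shift along the tool's x, y, z in mm; "claw": the finger opening in mm, from 0 to 87. A call has 1 to 20 rows; each row shifts and turns the commanded pose from where the row before left it, along the tool's axes as they then stand; what a row does not reach is not made up. A row lasts 1/10 s, in which the tool goes at most 50 mm and 8.59 degrees, less where a joint would pass 70% of its speed; a pose out of reach is approached as far as the arm can. A call with a gripper value outside its range is refused whole. The fingers move at their own pace and stop on an object; the grip force is fixed at half the most. Time passes only in rows, so rows that do not move let the fingers close. It gives the time, the measured TCP pose, the force, the opening and the grip force at its end, in the units of the state.
- sense(): the state, without advancing time (a new reading comes with each control period).
- capture(name): name is "side" or "top" or "wrist"; returns a dict with "frame" (420x560x3 uint8, blue, green, red), "range_z" (420x560 float32, m along the optical axis (not along the pixel's ray), 0 where there is no reading), "fx", "fy", "cx", "cy" (pixels), "k1" (the pictures are not rectified: a ray, as slopes to the right and down, at radius r is drawn at 1 + k1 r^2 times it, then the intrinsics apply), "xyz" and "rotation" of the camera in the world. Camera axes: x right, y down, z forward; pixel columns grow to the right and rows downward; lengths in m; the calibration is good to about 2 mm. A picture is of the moment at which its call begins.
- finish_job(): hands the job in; it is judged then, once.
The state is a dict: "time_s": time; "joints": joint angles; "joint_velocities": joint speeds; "effort": joint torques, N m; "tcp_pos": TCP position; "ee_rot": TCP orientation; "wrist_force": force on the tool from outside, world axes, zero at the start; "moment": the same for the moment, N m; "gripper_width": opening from 0.0 (shut) to 1.0 (fully open); "gripper_force": force on a finger pad.
Only numpy, scipy, OpenCV 4.12 (cv2) and the standard library are available. Lean on these libraries where they do the work, as an engineer would, in place of code of your own. Each camera call takes 0.05 s, during which the arm holds its last target. There are 200 camera calls.

## Working session

There is one attempt and no reset: what is moved stays moved. The work goes in short steps, Python scripts to look and compute and a tool call to move; the robot and the scene stay as the last step left them, time stands still between calls to the robot, and variables do not carry over. Pictures are saved under pics/ and viewed, at most 14 in all, crops included, and the job is handed in when it is done.

Besides the shell and the picture viewer there is one more tool, called after "Call:" as name(argument=value, ...) on one line, values as JSON. play_rows: Moves the arm, as the interface text tells. Its arguments: {"type":"object","properties":{"steps":{"type":"array"}},"required":["steps"]}

```bash
mkdir -p pics
cat > h.py <<'E'
from station import *
import numpy as np, cv2
def cloud(c):
    h,w=c["range_z"].shape
    K=np.array([[c["fx"],0,c["cx"]],[0,c["fy"],c["cy"]],[0,0,1.]])
    u,v=np.meshgrid(np.arange(w),np.arange(h))
    p=np.stack([u,v],-1).reshape(-1,1,2).astype(float)
    s=cv2.undistortPoints(p,K,np.array([c["k1"],0,0,0,0.])).reshape(h,w,2)
    z=c["range_z"]
    P=np.dstack([s*z[...,None],z])
    return P@np.array(c["rotation"]).T+np.array(c["xyz"])
E
python3 - <<'E'
from h import *
for n in("side","top"):
    c=capture(n); cv2.imwrite(f"pics/{n}0.png",c["frame"]); np.savez(f"{n}0.npz",P=cloud(c),I=c["frame"])
    print(n,c["xyz"],np.round(c["rotation"],3).tolist(),c["fx"])
s=sense();print(s["tcp_pos"],np.round(s["ee_rot"],4),s["gripper_width"],s["time_s"])
E
```

```text
side [0.61557955 0.66125415 0.77443549] [[-1.0, -0.006, 0.014], [-0.014, 0.74, -0.673], [-0.006, -0.673, -0.74]] 432.0337945410943
top [ 0.52521514 -0.00339342  1.04078229] [[-0.016, -0.992, 0.128], [-1.0, 0.018, 0.015], [-0.018, -0.128, -0.992]] 448.72412672344973
[ 0.16283403 -0.6028409   0.20744586] [[-9.655e-01 -2.606e-01 -6.000e-04]
 [-2.606e-01  9.655e-01  1.900e-03]
 [ 1.000e-04  2.000e-03 -1.000e+00]] 0.9994477980451434 0.1
```

View pics/top0.png

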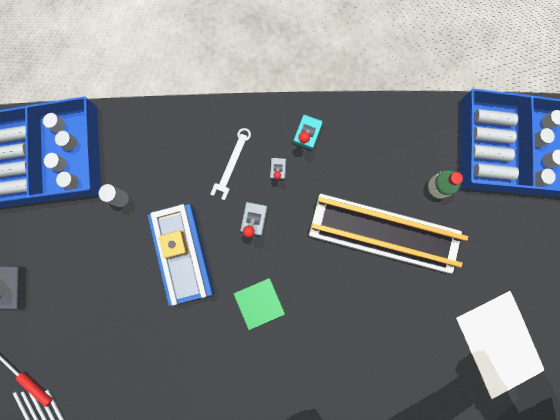

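View pics/side0.png

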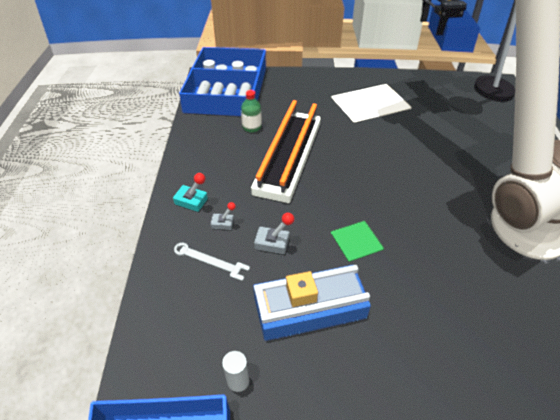

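The top view shows three lever housings: turquoise (307,132), small grey (278,168) and larger grey (254,217). I choose the larger grey one, whose ball is at (248,231). The magazine with the weight is at (180,255), pad (259,304), bed (388,233), gauge bar (113,196), wrench (232,165) and oil (444,184).

Run:
```python
from h import *
d=np.load("top0.npz");P=d["P"];I=d["I"].astype(int);b,g,r=I[...,0],I[...,1],I[...,2]
h=P[...,2]; u,v=np.meshgrid(np.arange(560),np.arange(420))
def box(u0,v0,u1,v1): return (u>=u0)&(u<=u1)&(v>=v0)&(v<=v1)
def rect(n,m):
    p=P[m&(h>-.02)]; 
    rr=cv2.minAreaRect((p[:,:2]*1000).astype(np.float32)); print(n,m.sum(),np.round(rr[0],1),np.round(rr[1],1),round(rr[2],2),"z",np.round(np.percentile(p[:,2],[5,50,95])*1000,1))
rect("pad",box(225,270,295,340)&(g>r+50)&(g>b+40))
M=box(140,195,220,310)
rect("guides",M&(h>.060)&(h<.068)&(abs(r-b)<40))
rect("mag",M&(h>.03)&(h<.068))
rect("weight",M&(h>.085)&(r>b+60))
s=M&(h>.048)&(h<.0625)&box(165,225,200,295); print("strips z",np.percentile(P[s][:,2]*1000,[5,25,50,75,95]))
rect("strips",s)
O=(r>150)&(g>80)&(b<90)&(r>g+30)
rect("rails",O&box(300,185,480,275)&(h>.055))
rect("bedbase",box(300,185,480,275)&(h>.02)&(h<.036)&(b>150))
rect("bedall",box(300,185,480,275)&(h>.02)&((b>150)|O))
m=O&box(300,185,480,275)&(h>.055); n,l=cv2.connectedComponents(m.astype(np.uint8))
for i in range(1,n):
    if (l==i).sum()>100: rect("rail",l==i)
L=box(235,195,275,245)
rect("swbase",L&(h>.015)&(h<.032)&(abs(r-b)<40))
rr=L&(r>120)&(g<70)&(b<70);rect("ball",rr)
rect("gauge",box(95,175,135,212)&(h>.08)); rect("oil",box(420,165,470,205)&(h>.03)); rect("wrench",box(205,122,255,205)&(b>130))
c=d["I"][120:320,130:300];cv2.imwrite("pics/crop.png",cv2.resize(c,None,fx=3,fy=3)[:600,:510])
```

```text
pad 1595 [453.3  32.9] [105.2 122.1] 22.46 z [0.5 4.  7.3]
guides 2192 [555.2 217.9] [208.8  77.7] 13.91 z [60.6 63.1 66.2]
mag 3687 [554.8 217.8] [210.5 102.3] 13.93 z [47.3 61.4 65.7]
weight 488 [566.  122.8] [258.8  57.8] 84.68 z [ 94.8  97.8 100.6]
strips z [49.09566578 54.34953071 60.51526765 61.56179898 62.32874545]
strips 1076 [542.3 208.6] [ 81.1 154.9] 89.68 z [49.1 60.5 62.3]
rails 149 [ 591.5 -212.1] [414.4 142. ] 88.7 z [59.4 67.9 72.4]
bedbase 1431 [ 595.2 -249. ] [340.9 101.7] 74.22 z [26.2 29.8 33.1]
bedall 1629 [ 603.3 -215.2] [414. 180.] 86.73 z [26.3 30.  69.1]
swbase 481 [635.1  53.5] [50.2 69.5] 78.26 z [21.6 25.3 30.4]
ball 70 [570.4  28. ] [107.4  23.9] 47.32 z [ 97.9 102.2 108.1]
gauge 277 [603.3 197. ] [428.4  39.2] 63.47 z [83.7 90.1 93.5]
oil 803 [ 639.8 -222.6] [ 54.9 491.7] 21.22 z [ 36.2  77.8 120.6]
wrench 694 [679.8  89.3] [339.1 122.1] 11.14 z [ 1.4  7.4 15.9]
```

View pics/crop.png

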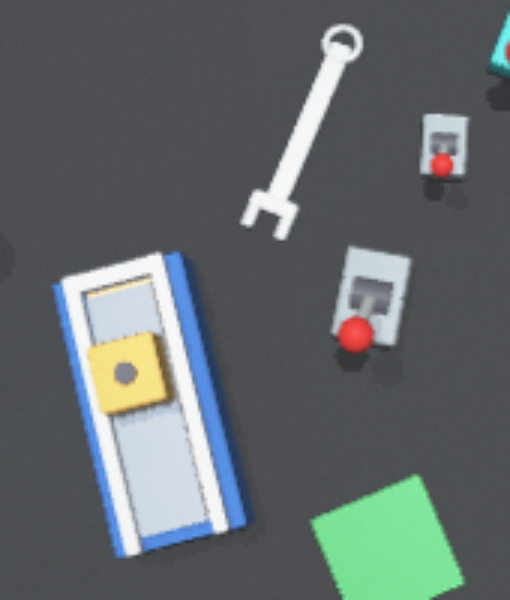

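The crop confirms it: the larger grey housing has its lever leaning toward the robot. The pile reads about 62 mm, so there are four strips. Next I'll refine the outlines by intersecting rays with planes at known heights.

```bash
cat >> h.py <<'E'
def ray(c,px,z):
    K=np.array([[c["fx"],0,c["cx"]],[0,c["fy"],c["cy"]],[0,0,1.]])
    s=cv2.undistortPoints(np.asarray(px,float).reshape(-1,1,2),K,np.array([c["k1"],0,0,0,0.])).reshape(-1,2)
    d=np.c_[s,np.ones(len(s))]@np.array(c["rotation"]).T; o=np.array(c["xyz"])
    return o+d*((z-o[2])/d[:,2])[:,None]
def blob(c,m,z,n="",show=1):
    k,l,st,_=cv2.connectedComponentsWithStats(m.astype(np.uint8)); i=1+st[1:,4].argmax()
    v,u=np.where(l==i); p=ray(c,np.c_[u,v],z)[:,:2]*1000
    r=cv2.minAreaRect(p.astype(np.float32))
    if show: print(n,len(u),"rect",np.round(r[0],1),np.round(r[1],1),round(r[2],1),"mean",np.round(p.mean(0),1))
    return r
def bgr(c): return [c["frame"][...,i].astype(int) for i in range(3)]
def win(u0,v0,u1,v1):
    m=np.zeros((420,560),bool); m[v0:v1,u0:u1]=1; return m
def wmask(c):
    b,g,r=bgr(c); return (r>b+70)&(r>150)&(g>110)
def go(x,y,z,yaw=None,s=None):
    "print tool-frame shift (mm) after the yaw turn; yaw = world angle of tool x (deg)"
    s=s or sense(); R=np.array(s["ee_rot"]); t=np.degrees(np.arctan2(R[1,0],R[0,0]))
    az=0 if yaw is None else -((yaw-t+180)%360-180); 
    from scipy.spatial.transform import Rotation as Q
    R2=R@Q.from_rotvec([0,0,np.radians(az)]).as_matrix()
    d=R2.T@(np.array([x,y,z])-np.array(s["tcp_pos"])*1000)
    print("az %.1f then d %s"%(az,np.round(d,1)),"tcp",np.round(np.array(s["tcp_pos"])*1000,1),"yaw %.1f"%t,"tilt",np.round(R[:2,2],4),"t",s["time_s"])
E
python3 - <<'E'
from h import *
c=capture("top");b,g,r=bgr(c)
blob(c,win(225,270,295,340)&(g>r+50)&(g>b+40),.004,"pad")
blob(c,win(150,220,200,270)&wmask(c),.098,"weight")
O=(r>150)&(g>80)&(b<90)&(r>g+30)
m=O&win(300,185,480,275)
k,l,st,_=cv2.connectedComponentsWithStats(m.astype(np.uint8))
for i in range(1,k):
    if st[i,4]>50: blob(c,l==i,.07,"rail")
blob(c,win(230,215,265,245)&(r>120)&(g<70)&(b<70),.1,"ball")
c=capture("side");b,g,r=bgr(c)
blob(c,win(320,215,390,265)&(g>r+50)&(g>b+40),.004,"pad side")
blob(c,win(270,200,305,230)&(r>120)&(g<70)&(b<70),.095,"ball side")
go(566,220,200,193.9)
E
```

```text
pad 1595 rect [441.4  44.1] [90.9 91.1] 22.5 mean [441.2  44. ]
weight 475 rect [575.  222.5] [49.2 48.3] 13.6 mean [574.9 222.4]
ball 71 rect [600.  60.] [21.1 21.1] 89.0 mean [598.5  59.6]
pad side 1285 rect [442.   46.8] [92.7 93.3] 22.6 mean [442.1  48.4]
ball side 100 rect [601.3  63.2] [23.2 30.7] 0.2 mean [600.8  64. ]
az 1.2 then d [-589.   702.1    8.6] tcp [ 162.9 -603.   207.8] yaw -164.9 tilt [-0.0004  0.0012] t 0.2
```

Call:
play_rows(steps=[{"az": 1.2, "claw": 87}, {"dx": -31, "dy": 37}, {"dx": -31, "dy": 37}, {"dx": -31, "dy": 37}, {"dx": -31, "dy": 37}, {"dx": -31, "dy": 37}, {"dx": -31, "dy": 37}, {"dx": -31, "dy": 37}, {"dx": -31, "dy": 37}, {"dx": -31, "dy": 37}, {"dx": -31, "dy": 37}, {"dx": -31, "dy": 37}, {"dx": -31, "dy": 37}, {"dx": -31, "dy": 37}, {"dx": -31, "dy": 37}, {"dx": -31, "dy": 37}, {"dx": -31, "dy": 37}, {"dx": -31, "dy": 37}, {"dx": -31, "dy": 36}, {}])

```text
invalid input at $.steps[0]: expected keys ax, ay, az, dx, dy, dz, claw
```

Run:
```python
from h import *
c=capture("wrist");cv2.imwrite("pics/w1.png",c["frame"])
b,g,r=bgr(c);P=cloud(c)
blob(c,wmask(c)&(P[...,2]>.085),.098,"weight wrist")
c=capture("top");blob(c,win(140,200,210,300)&wmask(c),.098,"weight top")
go(575,222,82,193.9)
```

```text
weight wrist 86 rect [ 228.5 -386.4] [32.4  3.8] 29.0 mean [ 226.8 -387.2]
weight top 477 rect [575.1 222.5] [49.2 48.6] 14.0 mean [575.  222.4]
az 1.2 then d [-598.3  702.   126.5] tcp [ 162.9 -603.2  208.1] yaw -164.9 tilt [-0.0003  0.0006] t 0.3
```

View pics/w1.png

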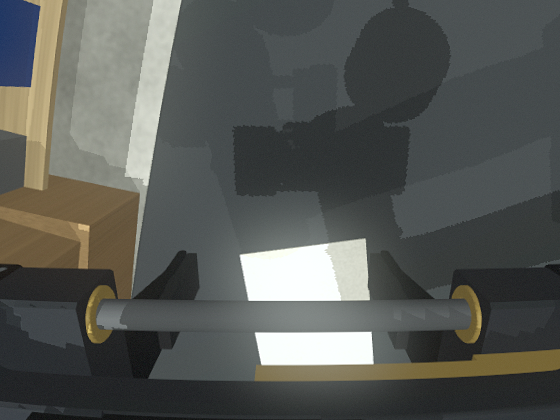

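The move was refused because every row needs all the keys, so the arm hasn't moved. The wrist view only shows the bench and the fingers (tips near (175,300) and (390,300)). I'll resend with full rows.

Call:
play_rows(steps=[{"ax": 0, "ay": 0, "az": 1.2, "dx": 0, "dy": 0, "dz": 0, "claw": 87}, {"ax": 0, "ay": 0, "az": 0, "dx": -32, "dy": 37, "dz": 0, "claw": 87}, {"ax": 0, "ay": 0, "az": 0, "dx": -32, "dy": 37, "dz": 0, "claw": 87}, {"ax": 0, "ay": 0, "az": 0, "dx": -32, "dy": 37, "dz": 0, "claw": 87}, {"ax": 0, "ay": 0, "az": 0, "dx": -32, "dy": 37, "dz": 0, "claw": 87}, {"ax": 0, "ay": 0, "az": 0, "dx": -32, "dy": 37, "dz": 0, "claw": 87}, {"ax": 0, "ay": 0, "az": 0, "dx": -32, "dy": 37, "dz": 0, "claw": 87}, {"ax": 0, "ay": 0, "az": 0, "dx": -32, "dy": 37, "dz": 0, "claw": 87}, {"ax": 0, "ay": 0, "az": 0, "dx": -32, "dy": 37, "dz": 0, "claw": 87}, {"ax": 0, "ay": 0, "az": 0, "dx": -32, "dy": 37, "dz": 0, "claw": 87}, {"ax": 0, "ay": 0, "az": 0, "dx": -32, "dy": 37, "dz": 0, "claw": 87}, {"ax": 0, "ay": 0, "az": 0, "dx": -32, "dy": 37, "dz": 0, "claw": 87}, {"ax": 0, "ay": 0, "az": 0, "dx": -32, "dy": 37, "dz": 0, "claw": 87}, {"ax": 0, "ay": 0, "az": 0, "dx": -32, "dy": 37, "dz": 0, "claw": 87}, {"ax": 0, "ay": 0, "az": 0, "dx": -32, "dy": 37, "dz": 0, "claw": 87}, {"ax": 0, "ay": 0, "az": 0, "dx": -32, "dy": 37, "dz": 0, "claw": 87}, {"ax": 0, "ay": 0, "az": 0, "dx": -32, "dy": 37, "dz": 0, "claw": 87}, {"ax": 0, "ay": 0, "az": 0, "dx": -32, "dy": 37, "dz": 0, "claw": 87}, {"ax": 0, "ay": 0, "az": 0, "dx": -22, "dy": 37, "dz": 0, "claw": 87}, {"ax": 0, "ay": 0, "az": 0, "dx": 0, "dy": 36, "dz": 0, "claw": 87}])

```text
time_s: 2.3
tcp_pos: [0.5452, 0.2166, 0.2076]
ee_rot: [[-0.971, -0.239, 0.0], [-0.239, 0.971, -0.0], [-0.0, -0.0, -1.0]]
wrist_force: [-0.4, -0.0, -0.9]
gripper_width: 0.994
gripper_force: 0.0
```

Run:
```python
from h import *
c=capture("wrist");cv2.imwrite("pics/w1b.png",c["frame"])
b,g,r=bgr(c);P=cloud(c)
print(np.round(c["xyz"],3),np.round(c["rotation"],3).tolist())
blob(c,wmask(c)&(P[...,2]>.085)&(P[...,2]<.11),.098,"weight wrist")
go(575,222,82,193.9)
print(sense()["joints"])
```

```text
[0.467 0.197 0.385] [[-0.24, 0.927, 0.287], [0.971, 0.23, 0.071], [-0.001, 0.296, -0.955]]
weight wrist 2539 rect [576.  225.5] [47.6 47.4] 13.9 mean [575.3 225.2]
az 0.2 then d [-30.9  -6.1 125.6] tcp [543.5 220.3 207.6] yaw -165.9 tilt [0.0003 0.0015] t 2.35
[ 3.78426130e+01  1.83106258e+01 -5.25238338e+00 -6.31502061e-02
 -6.63733482e+01 -1.13755654e+02]
```

View pics/w1b.png

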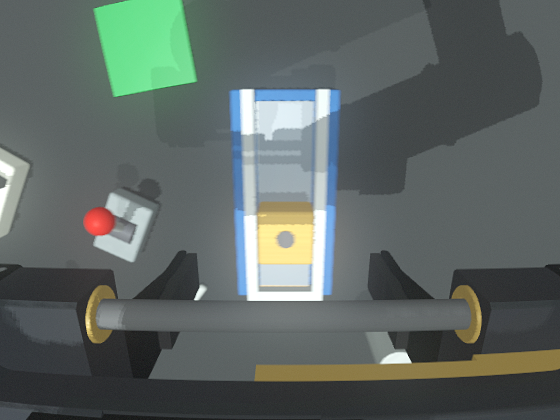

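Call:
play_rows(steps=[{"ax": 0, "ay": 0, "az": 0.2, "dx": -16, "dy": -2.5, "dz": 0, "claw": 87}, {"ax": 0, "ay": 0, "az": 0, "dx": -16, "dy": -2.5, "dz": 0, "claw": 87}, {"ax": 0, "ay": 0, "az": 0, "dx": 0, "dy": 0, "dz": 25, "claw": 87}, {"ax": 0, "ay": 0, "az": 0, "dx": 0, "dy": 0, "dz": 25, "claw": 87}, {"ax": 0, "ay": 0, "az": 0, "dx": 0, "dy": 0, "dz": 25, "claw": 87}, {"ax": 0, "ay": 0, "az": 0, "dx": 0, "dy": 0, "dz": 25, "claw": 87}, {"ax": 0, "ay": 0, "az": 0, "dx": 0, "dy": 0, "dz": 15, "claw": 87}, {"ax": 0, "ay": 0, "az": 0, "dx": 0, "dy": 0, "dz": 10, "claw": 87}, {"ax": 0, "ay": 0, "az": 0, "dx": 0, "dy": 0, "dz": 0, "claw": 87}, {"ax": 0, "ay": 0, "az": 0, "dx": 0, "dy": 0, "dz": 0, "claw": 40}, {"ax": 0, "ay": 0, "az": 0, "dx": 0, "dy": 0, "dz": 0, "claw": 40}, {"ax": 0, "ay": 0, "az": 0, "dx": 0, "dy": 0, "dz": 0, "claw": 40}, {"ax": 0, "ay": 0, "az": 0, "dx": 0, "dy": 0, "dz": 0, "claw": 40}, {"ax": 0, "ay": 0, "az": 0, "dx": 0, "dy": 0, "dz": 0, "claw": 40}, {"ax": 0, "ay": 0, "az": 0, "dx": 0, "dy": 0, "dz": 0, "claw": 40}, {"ax": 0, "ay": 0, "az": 0, "dx": 0, "dy": 0, "dz": 0, "claw": 40}])

```text
time_s: 3.95
tcp_pos: [0.5766, 0.2178, 0.0843]
ee_rot: [[-0.971, -0.237, 0.002], [-0.237, 0.971, 0.002], [-0.002, 0.001, -1.0]]
wrist_force: [-0.1, 2.5, 3.3]
gripper_width: 0.49
gripper_force: 1.9
```

Run:
```python
from h import *
s=sense();print(s["wrist_force"],s["gripper_width"]*87,s["gripper_force"]); go(441.5,45,26)
```

```text
[-0.12258603  2.48800476  3.28822956] 42.66904938356742 1.9224683206994087
az 0.0 then d [ 172.4 -135.9   57.8] tcp [576.6 217.8  84.3] yaw -166.3 tilt [0.0022 0.0016] t 3.95
```

Call:
play_rows(steps=[{"ax": 0, "ay": 0, "az": 0, "dx": 0, "dy": 0, "dz": 0, "claw": 30}, {"ax": 0, "ay": 0, "az": 0, "dx": 0, "dy": 0, "dz": 0, "claw": 30}, {"ax": 0, "ay": 0, "az": 0, "dx": 0, "dy": 0, "dz": 0, "claw": 30}, {"ax": 0, "ay": 0, "az": 0, "dx": 0, "dy": 0, "dz": 0, "claw": 30}, {"ax": 0, "ay": 0, "az": 0, "dx": 0, "dy": 0, "dz": 0, "claw": 30}])

```text
time_s: 4.45
tcp_pos: [0.5766, 0.2171, 0.0844]
ee_rot: [[-0.971, -0.238, 0.002], [-0.238, 0.971, 0.0], [-0.002, -0.0, -1.0]]
wrist_force: [0.3, 1.4, 6.2]
gripper_width: 0.353
gripper_force: 2.8
```

Run:
```python
from h import *
s=sense();print(s["wrist_force"],s["gripper_width"]*87,s["gripper_force"]); go(441.5,45,26)
c=capture("wrist");cv2.imwrite("pics/w2.png",c["frame"])
c=capture("top");blob(c,win(140,200,210,300)&wmask(c),.098,"weight top")
```

```text
[0.25933606 1.37074633 6.19866649] 30.74648925328196 2.8132472501602024
az 0.0 then d [ 172.3 -135.1   58.1] tcp [576.6 217.1  84.4] yaw -166.3 tilt [0.0019 0.0003] t 4.45
weight top 2 rect [562.9 179.1] [2.1 0. ] -179.9 mean [562.9 179.1]
```

View pics/w2.png

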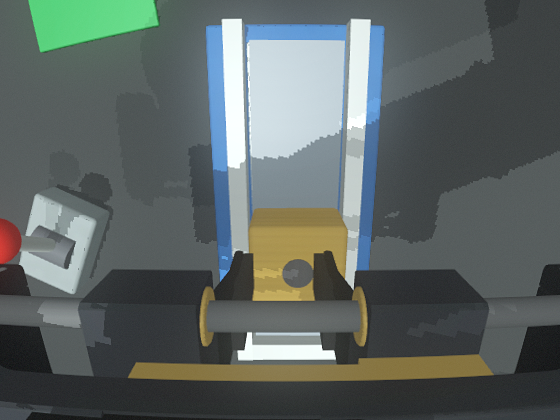

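The picture shows the fingers (235,300) and (330,300) narrower than the weight's outline (248–347), which doesn't fit a proper grasp. I'll check the depths.

Run:
```python
from h import *
c=capture("wrist");P=cloud(c)*1000
for v,u in [(230,260),(230,300),(230,340),(262,262),(262,300),(262,340),(280,280),(240,243),(260,243),(280,243),(255,325),(275,325),(340,245),(340,330),(345,285),(100,300),(100,233),(100,358)]:
    print(v,u,c["frame"][v,u],np.round(P[v,u],0))
c=capture("side");P=cloud(c)*1000;h=P[...,2]
x=np.array([np.cos(np.radians(13.9)),np.sin(np.radians(13.9))]);q=(P[...,:2]-[555,218])@np.c_[x,[-x[1],x[0]]]
m=(abs(q[...,0])<120)&(abs(q[...,1])<60)&wmask(c);print("yellow side: magx",np.percentile(q[m][:,0],[5,50,95]),np.percentile(q[m][:,1],[5,50,95]),np.percentile(h[m],[5,50,95]))
cv2.imwrite("pics/s2.png",cv2.resize(c["frame"][180:360,200:430],None,fx=3,fy=3))
```

```text
230 260 [ 85 149 170] [559. 201.  99.]
230 300 [ 81 148 170] [554. 220.  99.]
230 340 [ 86 147 168] [550. 239.  99.]
262 262 [ 80 146 169] [575. 206. 100.]
262 300 [93 95 94] [570. 224. 101.]
262 340 [ 84 150 172] [566. 244.  99.]
280 280 [ 78 147 170] [583. 217.  99.]
240 243 [175 178 169] [580. 193.  66.]
260 243 [50 54 54] [573. 196. 107.]
280 243 [48 53 53] [572. 198. 128.]
255 325 [45 54 57] [562. 234. 105.]
275 325 [51 57 58] [563. 232. 124.]
340 245 [47 49 45] [589. 204. 144.]
340 330 [67 68 66] [577. 235. 150.]
345 285 [238 240 230] [648. 236.  65.]
100 300 [224 218 204] [494. 206.  62.]
100 233 [255 255 248] [503. 171.  65.]
100 358 [243 245 235] [487. 236.  66.]
yellow side: magx [40.3832879  53.85387802 90.74011203] [-19.28996679   6.64686328  25.25512685] [ 54.61635564  95.91806207 444.97745405]
```

View pics/s2.png

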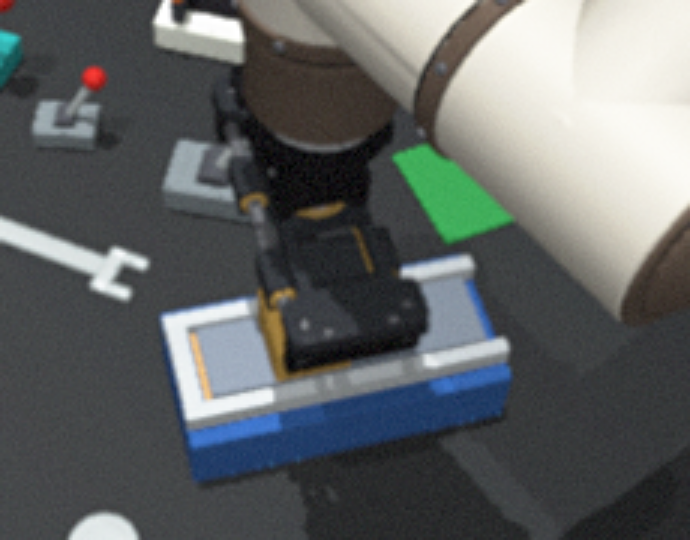

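Run:
```python
from h import *
s=sense();R=np.array(s["ee_rot"]);p=np.array(s["tcp_pos"])
c=capture("wrist");P=cloud(c);T=((P-p)@R)*1000
for v in range(246,372,6):
    print(v,[ (u,*np.round(T[v,u]).astype(int).tolist()) for u in (230,240,248,316,324,334,344)])
c=capture("side");P=cloud(c);T=((P-p)@R)*1000;b,g,r=bgr(c)
m=(abs(T[...,0])<35)&(abs(T[...,1])<60)&(r<90)&(T[...,2]>-60);print("side dark",m.sum(),[np.percentile(T[m][:,i],[2,50,98]).round() for i in range(3)])
```

```text
246 [(230, -7, -34, 33), (240, -2, -26, 20), (248, -2, -21, 19), (316, 13, 16, -15), (324, 13, 20, -15), (334, 13, 25, -16), (344, 12, 30, -14)]
252 [(230, -11, -34, 32), (240, 10, -21, -17), (248, -5, -21, 19), (316, 10, 16, -15), (324, 11, 20, -17), (334, 9, 25, -15), (344, 9, 30, -14)]
258 [(230, -17, -35, 35), (240, 11, -21, -24), (248, 9, -17, -20), (316, 9, 16, -22), (324, 10, 19, -23), (334, 6, 25, -15), (344, 6, 30, -15)]
264 [(230, -20, -35, 33), (240, 10, -20, -30), (248, 9, -17, -27), (316, 9, 15, -28), (324, 9, 19, -27), (334, 11, 23, -31), (344, 2, 31, -14)]
270 [(230, 10, -24, -37), (240, 9, -20, -34), (248, 9, -16, -33), (316, 9, 15, -34), (324, 9, 18, -35), (334, 10, 22, -36), (344, -1, 31, -14)]
276 [(230, 10, -23, -42), (240, 9, -19, -39), (248, 9, -16, -39), (316, 6, 15, -34), (324, 9, 18, -40), (334, 11, 21, -43), (344, -5, 31, -13)]
282 [(230, 10, -22, -47), (240, 9, -18, -46), (248, 6, -15, -40), (316, 4, 15, -35), (324, 9, 17, -45), (334, 10, 21, -47), (344, 10, 25, -48)]
288 [(230, 11, -21, -53), (240, 9, -18, -51), (248, 3, -16, -40), (316, 1, 15, -36), (324,
[... 1391 characters left out ...]
, 20, -82)]
348 [(230, -7, -20, -68), (240, -10, -17, -64), (248, -76, -24, 19), (316, -76, 22, 19), (324, -10, 16, -64), (334, -9, 19, -65), (344, 4, 20, -81)]
354 [(230, -9, -20, -69), (240, -80, -29, 18), (248, -81, -24, 19), (316, -81, 22, 20), (324, -81, 28, 19), (334, -81, 34, 19), (344, 5, 19, -85)]
360 [(230, -9, -20, -71), (240, -141, -39, 84), (248, -86, -24, 19), (316, -141, 30, 84), (324, -141, 37, 85), (334, -140, 46, 83), (344, 2, 19, -85)]
366 [(230, 23, -13, -111), (240, 24, -10, -112), (248, 24, -8, -112), (316, 24, 7, -112), (324, 23, 9, -112), (334, 23, 11, -112), (344, 23, 14, -112)]
side dark 692 [array([-34.,   0.,  34.]), array([31., 58., 59.]), array([22., 46., 86.])]
```

The depths show the fingertips about 14–16 mm behind the reported TCP, so they closed over the top of the weight. I'll lift, reopen and measure the open fingers in the tool frame.

Call:
play_rows(steps=[{"ax": 0, "ay": 0, "az": 0, "dx": 0, "dy": 0, "dz": -15, "claw": 30}, {"ax": 0, "ay": 0, "az": 0, "dx": 0, "dy": 0, "dz": -15, "claw": 60}, {"ax": 0, "ay": 0, "az": 0, "dx": 0, "dy": 0, "dz": 0, "claw": 87}, {"ax": 0, "ay": 0, "az": 0, "dx": 0, "dy": 0, "dz": 0, "claw": 87}, {"ax": 0, "ay": 0, "az": 0, "dx": 0, "dy": 0, "dz": 0, "claw": 87}, {"ax": 0, "ay": 0, "az": 0, "dx": 0, "dy": 0, "dz": 0, "claw": 87}, {"ax": 0, "ay": 0, "az": 0, "dx": 0, "dy": 0, "dz": 0, "claw": 87}, {"ax": 0, "ay": 0, "az": 0, "dx": 0, "dy": 0, "dz": 0, "claw": 87}, {"ax": 0, "ay": 0, "az": 0, "dx": 0, "dy": 0, "dz": 0, "claw": 87}, {"ax": 0, "ay": 0, "az": 0, "dx": 0, "dy": 0, "dz": 0, "claw": 87}])

```text
time_s: 5.75
tcp_pos: [0.5758, 0.217, 0.1134]
ee_rot: [[-0.971, -0.237, -0.0], [-0.237, 0.971, 0.0], [0.0, 0.0, -1.0]]
wrist_force: [-0.0, 0.3, 0.2]
gripper_width: 0.984
gripper_force: 0.0
```

Run:
```python
from h import *
s=sense();R=np.array(s["ee_rot"]);p=np.array(s["tcp_pos"]);print(s["gripper_width"],s["wrist_force"])
c=capture("wrist");P=cloud(c);T=((P-p)@R)*1000;z=T[...,2];b,g,r=bgr(c)
dark=(r<90)&(b<90)&(z<60)
for n,m in (("L",dark&(T[...,1]<0)),("R",dark&(T[...,1]>0))):
    for lo in (-70,-55,-40,-30,-25,-20,-15,-10):
        q=T[m&(z>lo)&(z<lo+5)&(abs(T[...,0])<40)&(abs(T[...,1])<75)]
        if len(q): print(n,lo,len(q),q[:,0].min().round(),q[:,0].max().round(),q[:,1].min().round(),q[:,1].max().round())
blob(c,wmask(c)&(P[...,2]>.085)&(P[...,2]<.11)&win(200,150,400,290),.098,"weight")
P=P*1000
m=wmask(c)&(abs(P[...,2]-98)<5)&win(200,100,400,300);print(np.percentile(P[m],[3,50,97],axis=0).round(1).tolist())
c=capture("top");blob(c,win(140,200,210,300)&wmask(c),.098,"top")
go(575,222,70)
```

```text
0.9843574818013148 [-0.04759522  0.28219821  0.18515467]
L -70 179 -12.0 2.0 -49.0 -43.0
L -55 248 -10.0 11.0 -56.0 -43.0
L -40 205 -5.0 11.0 -52.0 -42.0
L -30 196 -10.0 11.0 -52.0 -43.0
L -25 179 -10.0 11.0 -52.0 -43.0
L -20 161 -10.0 11.0 -52.0 -43.0
L -15 9 -5.0 9.0 -48.0 -43.0
R -70 165 -12.0 2.0 42.0 48.0
R -55 235 -10.0 11.0 42.0 55.0
R -40 207 -4.0 11.0 42.0 52.0
R -30 198 -10.0 11.0 42.0 51.0
R -25 196 -10.0 11.0 42.0 51.0
R -20 154 -10.0 11.0 42.0 51.0
R -15 9 -5.0 10.0 43.0 49.0
weight 5666 rect [576.3 224.3] [48.8 48.6] 13.8 mean [575.3 224.1]
[[551.8, 200.3, 97.6], [573.6, 223.8, 99.0], [599.6, 247.7, 100.2]]
top 2 rect [641.1 208.6] [2.2 0. ] -91.0 mean [641.1 208.6]
az 0.0 then d [-0.4  5.1 43.4] tcp [575.8 217.  113.4] yaw -166.3 tilt [-0.  0.] t 5.85
```

Call:
play_rows(steps=[{"ax": 0, "ay": 0, "az": 0, "dx": -1.5, "dy": 6, "dz": 0, "claw": 87}, {"ax": 0, "ay": 0, "az": 0, "dx": 0, "dy": 0, "dz": 15, "claw": 87}, {"ax": 0, "ay": 0, "az": 0, "dx": 0, "dy": 0, "dz": 15, "claw": 87}, {"ax": 0, "ay": 0, "az": 0, "dx": 0, "dy": 0, "dz": 15, "claw": 87}, {"ax": 0, "ay": 0, "az": 0, "dx": 0, "dy": 0, "dz": 8, "claw": 87}, {"ax": 0, "ay": 0, "az": 0, "dx": 0, "dy": 0, "dz": 5, "claw": 87}, {"ax": 0, "ay": 0, "az": 0, "dx": 0, "dy": 0, "dz": 0, "claw": 40}, {"ax": 0, "ay": 0, "az": 0, "dx": 0, "dy": 0, "dz": 0, "claw": 40}, {"ax": 0, "ay": 0, "az": 0, "dx": 0, "dy": 0, "dz": 0, "claw": 40}, {"ax": 0, "ay": 0, "az": 0, "dx": 0, "dy": 0, "dz": 0, "claw": 40}, {"ax": 0, "ay": 0, "az": 0, "dx": 0, "dy": 0, "dz": 0, "claw": 40}, {"ax": 0, "ay": 0, "az": 0, "dx": 0, "dy": 0, "dz": 0, "claw": 40}, {"ax": 0, "ay": 0, "az": 0, "dx": 0, "dy": 0, "dz": 0, "claw": 40}, {"ax": 0, "ay": 0, "az": 0, "dx": 0, "dy": 0, "dz": 0, "claw": 40}])

```text
time_s: 7.25
tcp_pos: [0.5761, 0.2235, 0.0558]
ee_rot: [[-0.971, -0.237, 0.001], [-0.237, 0.971, 0.001], [-0.001, 0.0, -1.0]]
wrist_force: [-0.3, 1.5, 1.9]
gripper_width: 0.577
gripper_force: 30.0
```

Call:
play_rows(steps=[{"ax": 0, "ay": 0, "az": 0, "dx": 0, "dy": 0, "dz": -10, "claw": 40}, {"ax": 0, "ay": 0, "az": 0, "dx": 0, "dy": 0, "dz": -20, "claw": 40}, {"ax": 0, "ay": 0, "az": 0, "dx": 0, "dy": 0, "dz": -20, "claw": 40}, {"ax": 0, "ay": 0, "az": 0, "dx": 15, "dy": -12, "dz": 0, "claw": 40}, {"ax": 0, "ay": 0, "az": 0, "dx": 25, "dy": -20, "dz": 0, "claw": 40}, {"ax": 0, "ay": 0, "az": 0, "dx": 25, "dy": -20, "dz": 0, "claw": 40}, {"ax": 0, "ay": 0, "az": 0, "dx": 25, "dy": -20, "dz": 0, "claw": 40}, {"ax": 0, "ay": 0, "az": 0, "dx": 25, "dy": -20, "dz": 0, "claw": 40}, {"ax": 0, "ay": 0, "az": 0, "dx": 25, "dy": -20, "dz": 0, "claw": 40}, {"ax": 0, "ay": 0, "az": 0, "dx": 20, "dy": -16, "dz": 0, "claw": 40}, {"ax": 0, "ay": 0, "az": 0, "dx": 13, "dy": -13, "dz": 0, "claw": 40}, {"ax": 0, "ay": 0, "az": 0, "dx": 0, "dy": 0, "dz": 25, "claw": 40}, {"ax": 0, "ay": 0, "az": 0, "dx": 0, "dy": 0, "dz": 25, "claw": 40}, {"ax": 0, "ay": 0, "az": 0, "dx": 0, "dy": 0, "dz": 25, "claw": 40}, {"ax": 0, "ay": 0, "az": 0, "dx": 0, "dy": 0, "dz": 15, "claw": 40}, {"ax": 0, "ay": 0, "az": 0, "dx": 0, "dy": 0, "dz": 5, "claw": 40}, {"ax": 0, "ay": 0, "az": 0, "dx": 0, "dy": 0, "dz": 5, "claw": 40}, {"ax": 0, "ay": 0, "az": 0, "dx": 0, "dy": 0, "dz": 2, "claw": 40}, {"ax": 0, "ay": 0, "az": 0, "dx": 0, "dy": 0, "dz": 0, "claw": 40}])

```text
time_s: 9.15
tcp_pos: [0.4417, 0.0453, 0.0038]
ee_rot: [[-0.971, -0.237, 0.001], [-0.237, 0.971, 0.0], [-0.001, 0.0, -1.0]]
wrist_force: [0.6, -0.2, -6.4]
gripper_width: 0.571
gripper_force: 30.0
```

Call:
play_rows(steps=[{"ax": 0, "ay": 0, "az": 0, "dx": 0, "dy": 0, "dz": 2, "claw": 40}, {"ax": 0, "ay": 0, "az": 0, "dx": 0, "dy": 0, "dz": 2, "claw": 40}, {"ax": 0, "ay": 0, "az": 0, "dx": 0, "dy": 0, "dz": 1, "claw": 40}, {"ax": 0, "ay": 0, "az": 0, "dx": 0, "dy": 0, "dz": 0, "claw": 40}])

```text
time_s: 9.55
tcp_pos: [0.4412, 0.0451, -0.0016]
ee_rot: [[-0.971, -0.237, -0.0], [-0.237, 0.971, -0.0], [0.0, 0.0, -1.0]]
wrist_force: [0.3, -0.2, -7.2]
gripper_width: 0.573
gripper_force: 30.0
```

Call:
play_rows(steps=[{"ax": 0, "ay": 0, "az": 0, "dx": 0, "dy": 0, "dz": 1, "claw": 40}, {"ax": 0, "ay": 0, "az": 0, "dx": 0, "dy": 0, "dz": 0.5, "claw": 40}, {"ax": 0, "ay": 0, "az": 0, "dx": 0, "dy": 0, "dz": 0, "claw": 87}, {"ax": 0, "ay": 0, "az": 0, "dx": 0, "dy": 0, "dz": 0, "claw": 87}, {"ax": 0, "ay": 0, "az": 0, "dx": 0, "dy": 0, "dz": 0, "claw": 87}, {"ax": 0, "ay": 0, "az": 0, "dx": 0, "dy": 0, "dz": 0, "claw": 87}, {"ax": 0, "ay": 0, "az": 0, "dx": 0, "dy": 0, "dz": 0, "claw": 87}, {"ax": 0, "ay": 0, "az": 0, "dx": 0, "dy": 0, "dz": -30, "claw": 87}, {"ax": 0, "ay": 0, "az": 0, "dx": 0, "dy": 0, "dz": -40, "claw": 87}, {"ax": 0, "ay": 0, "az": 0, "dx": 0, "dy": 0, "dz": -40, "claw": 87}, {"ax": 0, "ay": 0, "az": 0, "dx": 0, "dy": 0, "dz": -40, "claw": 87}, {"ax": 0, "ay": 0, "az": 0, "dx": 0, "dy": 0, "dz": 0, "claw": 0}])

```text
time_s: 10.75
tcp_pos: [0.445, 0.0464, 0.1525]
ee_rot: [[-0.971, -0.238, 0.012], [-0.238, 0.971, 0.004], [-0.013, 0.001, -1.0]]
wrist_force: [0.6, 0.9, 0.5]
gripper_width: 0.963
gripper_force: 0.0
```

```bash
cat >> h.py <<'E'
MX=np.array([np.cos(np.radians(13.9)),np.sin(np.radians(13.9))]);MY=np.array([-MX[1],MX[0]]);MC=np.array([555,218.])
A=np.radians(-15.8);BX=np.array([np.cos(A),np.sin(A)]);BY=np.array([-BX[1],BX[0]]);BC=np.array([595.2,-249.])
def mag(x,y=0): return MC+x*MX+y*MY
def bed(x,y=0): return BC+x*BX+y*BY
E
python3 - <<'E'
from h import *
c=capture("side");blob(c,win(310,190,400,270)&wmask(c),.04,"weight side")
c=capture("top");cv2.imwrite("pics/t3.png",c["frame"]);blob(c,win(220,260,300,345)&wmask(c),.04,"weight top")
P=cloud(c)*1000;q=(P[...,:2]-MC)@np.c_[MX,MY]
for x in range(-104,100,10):
    m=(abs(q[...,0]-x)<5)&(abs(q[...,1])<18); print(x,np.median(P[m][:,2]).round(1),end="; ")
m=(abs(q[...,0])<80)
for y in range(-52,53,4): print(y,np.median(P[m&(abs(q[...,1]-y)<2)][:,2]).round(),end=" ")
print(); go(*mag(40),90,193.9)
E
```

```text
weight side 323 rect [444.2  52.4] [46.8 54. ] 13.9 mean [445.5  52. ]Traceback (most recent call last):
  File "<stdin>", line 3, in <module>
  File "h.py", line 18, in blob
    k,l,st,_=cv2.connectedComponentsWithStats(m.astype(np.uint8)); i=1+st[1:,4].argmax()
                                                                       ~~~~~~~~~~~~~~~^^
ValueError: attempt to get argmax of an empty sequence
```

Run:
```python
from h import *
c=capture("top")
P=cloud(c)*1000;q=(P[...,:2]-MC)@np.c_[MX,MY]
for x in range(-104,100,10):
    m=(abs(q[...,0]-x)<5)&(abs(q[...,1])<18); print(x,np.median(P[m][:,2]).round(1),end="; ")
print()
m=(abs(q[...,0])<80)
for y in range(-52,53,4): print(y,np.median(P[m&(abs(q[...,1]-y)<2)][:,2]).round(),end=" ")
print(); go(*mag(40),70,193.9)
```

```text
-104 49.2; -94 55.9; -84 62.4; -74 62.7; -64 62.3; -54 62.5; -44 62.4; -34 62.5; -24 62.4; -14 61.8; -4 61.6; 6 61.6; 16 61.8; 26 62.3; 36 61.8; 46 62.0; 56 62.0; 66 62.1; 76 62.0; 86 60.5; 96 63.7; 
-52 18.0 -48 50.0 -44 50.0 -40 52.0 -36 64.0 -32 64.0 -28 63.0 -24 62.0 -20 62.0 -16 62.0 -12 62.0 -8 62.0 -4 62.0 0 62.0 4 62.0 8 62.0 12 62.0 16 62.0 20 62.0 24 62.0 28 58.0 32 64.0 36 64.0 40 63.0 44 50.0 48 50.0 52 47.0 
az -0.2 then d [-192.7  140.4   76.4] tcp [440.6  45.  146.5] yaw -166.3 tilt [-0.0008  0.0002] t 10.9
```

Call:
play_rows(steps=[{"ax": 0, "ay": 0, "az": -0.2, "dx": -28, "dy": 20, "dz": 0, "claw": 0}, {"ax": 0, "ay": 0, "az": 0, "dx": -28, "dy": 20, "dz": 0, "claw": 0}, {"ax": 0, "ay": 0, "az": 0, "dx": -28, "dy": 20, "dz": 0, "claw": 0}, {"ax": 0, "ay": 0, "az": 0, "dx": -28, "dy": 20, "dz": 0, "claw": 0}, {"ax": 0, "ay": 0, "az": 0, "dx": -28, "dy": 20, "dz": 0, "claw": 0}, {"ax": 0, "ay": 0, "az": 0, "dx": -28, "dy": 20, "dz": 0, "claw": 0}, {"ax": 0, "ay": 0, "az": 0, "dx": -25, "dy": 20, "dz": 0, "claw": 0}, {"ax": 0, "ay": 0, "az": 0, "dx": 0, "dy": 0, "dz": 30, "claw": 0}, {"ax": 0, "ay": 0, "az": 0, "dx": 0, "dy": 0, "dz": 30, "claw": 0}, {"ax": 0, "ay": 0, "az": 0, "dx": 0, "dy": 0, "dz": 15, "claw": 0}, {"ax": 0, "ay": 0, "az": 0, "dx": 0, "dy": 0, "dz": 10, "claw": 0}, {"ax": 0, "ay": 0, "az": 0, "dx": 0, "dy": 0, "dz": 5, "claw": 0}, {"ax": 0, "ay": 0, "az": 0, "dx": 0, "dy": 0, "dz": 3, "claw": 0}, {"ax": 0, "ay": 0, "az": 0, "dx": 0, "dy": 0, "dz": 0, "claw": 0}])

```text
time_s: 12.3
tcp_pos: [0.5952, 0.2274, 0.0541]
ee_rot: [[-0.971, -0.241, 0.0], [-0.241, 0.971, 0.0], [-0.0, 0.0, -1.0]]
wrist_force: [-0.2, -0.4, 0.1]
gripper_width: 0.004
gripper_force: 0.0
```

Run:
```python
from h import *
s=sense();R=np.array(s["ee_rot"]);p=np.array(s["tcp_pos"]);print(s["gripper_width"],s["wrist_force"])
c=capture("wrist");P=cloud(c);T=((P-p)@R)*1000;z=T[...,2];b,g,r=bgr(c)
dark=(r<90)&(b<90)&(z<60)&(abs(T[...,1])<40)&(abs(T[...,0])<40)
for lo in range(-30,10,3):
    q=T[dark&(z>lo)&(z<lo+3)]
    if len(q): print(lo,len(q),q[:,0].min().round(),q[:,0].max().round(),q[:,1].min().round(),q[:,1].max().round())
go(*mag(40),50)
```

```text
0.004435000283293266 [-0.18027206 -0.42980916  0.05758207]
-30 107 8.0 11.0 -9.0 9.0
-27 110 8.0 11.0 -9.0 9.0
-24 100 8.0 11.0 -9.0 8.0
-21 89 9.0 11.0 -9.0 9.0
-18 74 9.0 11.0 -9.0 9.0
-15 9 8.0 10.0 -8.0 4.0
-12 6 -3.0 3.0 -11.0 29.0
-9 2 -4.0 -4.0 -27.0 29.0
-6 2 -6.0 -5.0 -27.0 29.0
-3 1 -7.0 -7.0 -27.0 -27.0
az 0.0 then d [1.5 0.4 4.6] tcp [595.4 227.5  54.6] yaw -166.1 tilt [0.001  0.0006] t 12.35
```

Call:
play_rows(steps=[{"ax": 0, "ay": 0, "az": 0, "dx": 0, "dy": 0, "dz": 3, "claw": 0}, {"ax": 0, "ay": 0, "az": 0, "dx": 0, "dy": 0, "dz": 2, "claw": 0}, {"ax": 0, "ay": 0, "az": 0, "dx": 0, "dy": 0, "dz": 1.5, "claw": 0}, {"ax": 0, "ay": 0, "az": 0, "dx": 0, "dy": 0, "dz": 1, "claw": 0}, {"ax": 0, "ay": 0, "az": 0, "dx": 0, "dy": 0, "dz": 0, "claw": 0}, {"ax": 0, "ay": 0, "az": 0, "dx": 0, "dy": 0, "dz": 0, "claw": 0}])

```text
time_s: 12.95
tcp_pos: [0.5952, 0.2274, 0.0484]
ee_rot: [[-0.971, -0.241, 0.001], [-0.241, 0.971, 0.0], [-0.001, -0.0, -1.0]]
wrist_force: [-3.6, -0.3, 7.5]
gripper_width: 0.006
gripper_force: 3.7
```

Call:
play_rows(steps=[{"ax": 0, "ay": 0, "az": 0, "dx": 2, "dy": 0, "dz": 0.5, "claw": 0}, {"ax": 0, "ay": 0, "az": 0, "dx": 6, "dy": 0, "dz": 0, "claw": 0}, {"ax": 0, "ay": 0, "az": 0, "dx": 6, "dy": 0, "dz": 0, "claw": 0}, {"ax": 0, "ay": 0, "az": 0, "dx": 6, "dy": 0, "dz": 0, "claw": 0}, {"ax": 0, "ay": 0, "az": 0, "dx": 6, "dy": 0, "dz": 0, "claw": 0}])

```text
time_s: 13.45
tcp_pos: [0.5724, 0.2225, 0.0484]
ee_rot: [[-0.97, -0.242, 0.007], [-0.242, 0.97, 0.003], [-0.007, 0.002, -1.0]]
wrist_force: [2.9, 0.9, 5.2]
gripper_width: 0.007
gripper_force: 2.7
```

```bash
cat >> h.py <<'E'
def strips(pic=None):
    "strip fronts from wrist/side cloud: profile of height along mag x"
    for n in ("side","top"):
        c=capture(n)
        if pic: cv2.imwrite(f"pics/{pic}{n}.png",c["frame"])
        P=cloud(c)*1000;q=(P[...,:2]-MC)@np.c_[MX,MY]; o=[]
        for x in range(-184,100,8):
            m=(abs(q[...,0]-x)<4)&(abs(q[...,1])<18); o.append((x,float(np.median(P[m][:,2]).round(1)) if m.sum()>3 else None))
        print(n,*o)
E
python3 - <<'E'
from h import *
strips(); go(*mag(40),50)
E
```

```text
side (-184, None) (-176, -0.9) (-168, -0.8) (-160, -1.0) (-152, -0.8) (-144, -0.4) (-136, -0.7) (-128, -0.2) (-120, -0.3) (-112, 61.8) (-104, 62.0) (-96, 61.7) (-88, 61.9) (-80, 61.7) (-72, 61.8) (-64, 62.0) (-56, 62.1) (-48, 62.1) (-40, 62.3) (-32, 62.1) (-24, 420.5) (-16, 421.1) (-8, 427.5) (0, 430.1) (8, 430.2) (16, 430.2) (24, 430.4) (32, 429.6) (40, 190.4) (48, 239.9) (56, 336.5) (64, 61.6) (72, 59.1) (80, 59.2) (88, 57.3) (96, 64.0)
top (-184, 0.1) (-176, 0.6) (-168, 0.4) (-160, -0.1) (-152, 0.3) (-144, 0.5) (-136, -0.1) (-128, 0.4) (-120, 1.8) (-112, 62.4) (-104, 61.8) (-96, 61.5) (-88, 61.7) (-80, 62.0) (-72, 62.2) (-64, 62.2) (-56, 62.7) (-48, 62.3) (-40, 62.7) (-32, 365.9) (-24, 379.9) (-16, 424.0) (-8, 429.4) (0, 430.7) (8, 431.3) (16, 431.1) (24, 431.1) (32, 430.3) (40, 427.1) (48, 422.0) (56, 420.8) (64, None) (72, None) (80, 58.8) (88, 56.1) (96, 63.9)
az 0.0 then d [-23.1  -0.2  -1.5] tcp [571.4 222.2  48.4] yaw -166.0 tilt [0.0053 0.0027] t 13.55
```

Call:
play_rows(steps=[{"ax": 0, "ay": 0, "az": 0, "dx": 6, "dy": 0, "dz": 0, "claw": 0}, {"ax": 0, "ay": 0, "az": 0, "dx": 7, "dy": 0, "dz": 0, "claw": 0}, {"ax": 0, "ay": 0, "az": 0, "dx": 7, "dy": 0, "dz": 0, "claw": 0}, {"ax": 0, "ay": 0, "az": 0, "dx": 7, "dy": 0, "dz": 0, "claw": 0}, {"ax": 0, "ay": 0, "az": 0, "dx": 7, "dy": 0, "dz": 0, "claw": 0}, {"ax": 0, "ay": 0, "az": 0, "dx": 7, "dy": 0, "dz": 0, "claw": 0}, {"ax": 0, "ay": 0, "az": 0, "dx": 6, "dy": 0, "dz": 0, "claw": 0}, {"ax": 0, "ay": 0, "az": 0, "dx": 4, "dy": 0, "dz": 0, "claw": 0}, {"ax": 0, "ay": 0, "az": 0, "dx": 0, "dy": 0, "dz": 0, "claw": 0}, {"ax": 0, "ay": 0, "az": 0, "dx": 0, "dy": 0, "dz": -20, "claw": 0}, {"ax": 0, "ay": 0, "az": 0, "dx": 0, "dy": 0, "dz": -25, "claw": 40}, {"ax": 0, "ay": 0, "az": 0, "dx": 0, "dy": 0, "dz": 0, "claw": 87}, {"ax": 0, "ay": 0, "az": 0, "dx": 0, "dy": 0, "dz": 0, "claw": 87}])

```text
time_s: 14.85
tcp_pos: [0.5201, 0.2089, 0.0913]
ee_rot: [[-0.971, -0.24, 0.001], [-0.24, 0.971, 0.001], [-0.001, 0.001, -1.0]]
wrist_force: [-0.9, -0.8, -0.4]
gripper_width: 0.195
gripper_force: 0.0
```

```bash
cat >> h.py <<'E'
def front(h):
    "front edge and width of strip overhang in magazine frame, from top and side, top face at h (m)"
    for n in ("top","side"):
        c=capture(n);P=cloud(c)*1000;q=(P[...,:2]-MC)@np.c_[MX,MY]
        m=(P[...,2]>h*1000-7)&(P[...,2]<h*1000+7)&(abs(q[...,1])<32)&(q[...,0]<-112)&(q[...,0]>-200)
        Q=(ray(c,np.argwhere(m)[:,::-1],h)[:,:2]*1000-MC)@np.c_[MX,MY]
        if len(Q): print(n,len(Q),"front %.1f"%Q[:,0].min(),"y",Q[:,1].min().round(1),Q[:,1].max().round(1))
        m=(abs(q[...,0]-60)<20)&(abs(q[...,1])<18); print(" pile z at x=60:",np.median(P[m][:,2]).round(1))
        for x in (50,60,70,80): m=(abs(q[...,0]-x)<5)&(abs(q[...,1])<18); print("  ",x,np.median(P[m][:,2]).round(1),end="")
        print()
E
python3 - <<'E'
from h import *
front(.062); go(*mag(-127),70)
E
```

```text
top 586 front -167.5 y -25.0 26.6
 pile z at x=60: 59.2
   50 58.9   60 59.2   70 59.7   80 59.2
side 369 front -167.1 y -22.8 29.4
 pile z at x=60: 58.8
   50 58.8   60 58.6   70 58.9   80 58.8
az 0.0 then d [90.2  0.8 20.3] tcp [519.5 208.4  90.1] yaw -166.1 tilt [-0.0016 -0.0008] t 14.95
```

Call:
play_rows(steps=[{"ax": 0, "ay": 0, "az": 0, "dx": 30, "dy": 2, "dz": 0, "claw": 87}, {"ax": 0, "ay": 0, "az": 0, "dx": 30, "dy": 0, "dz": 0, "claw": 87}, {"ax": 0, "ay": 0, "az": 0, "dx": 30, "dy": 0, "dz": 0, "claw": 87}, {"ax": 0, "ay": 0, "az": 0, "dx": 0, "dy": 0, "dz": 0, "claw": 87}, {"ax": 0, "ay": 0, "az": 0, "dx": 0, "dy": 0, "dz": 20, "claw": 87}, {"ax": 0, "ay": 0, "az": 0, "dx": 0, "dy": 0, "dz": 20, "claw": 87}, {"ax": 0, "ay": 0, "az": 0, "dx": 0, "dy": 0, "dz": 10, "claw": 87}, {"ax": 0, "ay": 0, "az": 0, "dx": 0, "dy": 0, "dz": 0, "claw": 87}, {"ax": 0, "ay": 0, "az": 0, "dx": 0, "dy": 0, "dz": 0, "claw": 40}, {"ax": 0, "ay": 0, "az": 0, "dx": 0, "dy": 0, "dz": 0, "claw": 40}, {"ax": 0, "ay": 0, "az": 0, "dx": 0, "dy": 0, "dz": 0, "claw": 40}, {"ax": 0, "ay": 0, "az": 0, "dx": 0, "dy": 0, "dz": 0, "claw": 40}, {"ax": 0, "ay": 0, "az": 0, "dx": 0, "dy": 0, "dz": 0, "claw": 40}, {"ax": 0, "ay": 0, "az": 0, "dx": 0, "dy": 0, "dz": 0, "claw": 40}, {"ax": 0, "ay": 0, "az": 0, "dx": 0, "dy": 0, "dz": 0, "claw": 40}, {"ax": 0, "ay": 0, "az": 0, "dx": 0, "dy": 0, "dz": 0, "claw": 40}])

```text
time_s: 16.55
tcp_pos: [0.4325, 0.1892, 0.0411]
ee_rot: [[-0.971, -0.241, 0.0], [-0.241, 0.971, 0.0], [-0.0, 0.0, -1.0]]
wrist_force: [0.2, 0.1, 1.5]
gripper_width: 0.558
gripper_force: 30.0
```

Call:
play_rows(steps=[{"ax": 0, "ay": 0, "az": 0, "dx": 0, "dy": 0, "dz": -5, "claw": 40}, {"ax": 0, "ay": 0, "az": 0, "dx": 0, "dy": 0, "dz": -10, "claw": 40}, {"ax": 0, "ay": 0, "az": 0, "dx": 0, "dy": 0, "dz": -15, "claw": 40}, {"ax": 0, "ay": 0, "az": 0, "dx": 0, "dy": 0, "dz": -20, "claw": 40}, {"ax": 0, "ay": 0, "az": 0, "dx": 0, "dy": 0, "dz": -20, "claw": 40}, {"ax": 0, "ay": 0, "az": 0, "dx": 0, "dy": 0, "dz": 0, "claw": 40}, {"ax": 0, "ay": 0, "az": 0, "dx": 0, "dy": 0, "dz": 0, "claw": 40}])

```text
time_s: 17.25
tcp_pos: [0.432, 0.189, 0.1109]
ee_rot: [[-0.971, -0.24, -0.0], [-0.24, 0.971, 0.001], [0.0, 0.001, -1.0]]
wrist_force: [-0.5, 0.3, -2.8]
gripper_width: 0.564
gripper_force: 30.0
```

```bash
cat >> h.py <<'E'
def held():
    "slope of held strip along tool x, from side camera points in tool frame"
    s=sense();R=np.array(s["ee_rot"]);p=np.array(s["tcp_pos"]);print(s["gripper_width"],s["gripper_force"],s["wrist_force"])
    c=capture("side");cv2.imwrite("pics/held.png",c["frame"]);P=cloud(c);T=((P-p)@R)*1000
    for x in range(-150,60,10):
        m=(abs(T[...,0]-x)<5)&(abs(T[...,1])<20)&(T[...,2]<40)&(T[...,2]>-30); print((x,int(m.sum()),float(np.median(T[m][:,2]).round(1)) if m.any() else None),end=" ")
    print()
E
python3 - <<'E'
from h import *
held(); go(*bed(-50,120),130,164.2)
E
```

```text
0.5643104418448912 29.987350702285767 [-0.51044861  0.31367915 -2.80613839]
(-150, 0, None) (-140, 54, -15.0) (-130, 103, -15.4) (-120, 103, -15.9) (-110, 101, -15.9) (-100, 100, -16.6) (-90, 99, -16.7) (-80, 98, -17.1) (-70, 100, -17.6) (-60, 93, -18.1) (-50, 102, -18.3) (-40, 94, -18.8) (-30, 98, -19.1) (-20, 94, -19.6) (-10, 67, -19.9) (0, 1, -19.8) (10, 0, None) (20, 0, None) (30, 0, None) (40, 0, None) (50, 0, None) 
az 29.7 then d [-226.6 -256.6  -19.8] tcp [431.6 188.6 110.3] yaw -166.1 tilt [-0.0015 -0.0006] t 17.3
```

View pics/held.png

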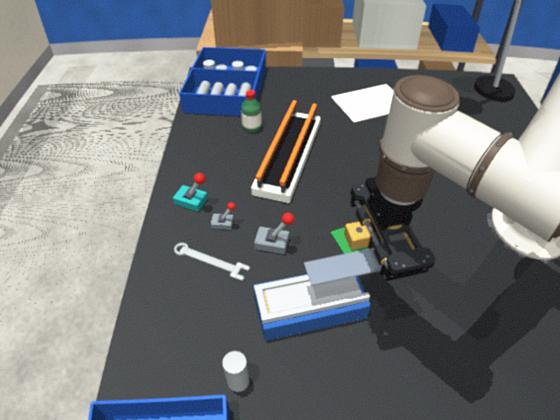

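The strip is held well: it lies at (345,268) with only about 2° of droop. Before carrying it over I'll refine the bed pose and locate the oil bottle.

Run:
```python
from h import *
for n,w,wo in (("side",win(240,90,335,205),win(235,85,275,140)),("top",win(300,185,480,275),win(415,160,470,210))):
    c=capture(n);H=cv2.cvtColor(c["frame"],cv2.COLOR_BGR2HSV)
    m=w&(H[...,0]>5)&(H[...,0]<25)&(H[...,1]>140)&(H[...,2]>150)
    k,l,st,_=cv2.connectedComponentsWithStats(m.astype(np.uint8))
    for i in range(1,k):
        if st[i,4]>60: blob(c,l==i,.07,n+" rail")
    P=cloud(c)*1000;q=P[wo&(P[...,2]>25)&(P[...,2]<140)]
    q=q[abs(q[:,0]-np.median(q[:,0]))<45];print(n,"oil",np.percentile(q,[3,50,97],axis=0).round().tolist())
    v=(q[:,:2]-BC)@np.c_[BX,BY];print("in bed frame",np.percentile(v,[3,50,97],axis=0).round().tolist())
```

```text
side rail 460 rect [ 625.7 -249.6] [352.   15.1] 74.1 mean [ 629.6 -235.6]
side rail 465 rect [ 567.8 -234. ] [353.2  14.6] 74.0 mean [ 572.9 -215.9]
side oil [[680.0, -549.0, 28.0], [709.0, -371.0, 60.0], [749.0, -353.0, 119.0]]
in bed frame [[115.0, -254.0], [145.0, -89.0], [216.0, -69.0]]
top rail 564 rect [ 622.7 -257.5] [338.1  11. ] 74.3 mean [ 615.5 -282.3]
top rail 582 rect [ 564.9 -243.9] [331.4  11.3] 74.1 mean [ 556.2 -272.7]
top oil [[677.0, -442.0, 28.0], [701.0, -376.0, 77.0], [738.0, -356.0, 121.0]]
in bed frame [[114.0, -152.0], [135.0, -94.0], [190.0, -73.0]]
```

Call:
play_rows(steps=[{"ax": 0, "ay": 0, "az": 0, "dx": 0, "dy": 0, "dz": -20, "claw": 40}, {"ax": 0, "ay": 0, "az": 0, "dx": 0, "dy": 0, "dz": -20, "claw": 40}, {"ax": 0, "ay": 0, "az": 5, "dx": 0, "dy": 0, "dz": 0, "claw": 40}, {"ax": 0, "ay": 0, "az": 5, "dx": 0, "dy": 0, "dz": 0, "claw": 40}, {"ax": 0, "ay": 0, "az": 5, "dx": 0, "dy": 0, "dz": 0, "claw": 40}, {"ax": 0, "ay": 0, "az": 5, "dx": 0, "dy": 0, "dz": 0, "claw": 40}, {"ax": 0, "ay": 0, "az": 5, "dx": 0, "dy": 0, "dz": 0, "claw": 40}, {"ax": 0, "ay": 0, "az": 4.7, "dx": 0, "dy": 0, "dz": 0, "claw": 40}, {"ax": 0, "ay": 0, "az": 0, "dx": 0, "dy": 0, "dz": 0, "claw": 40}])

```text
time_s: 18.3
tcp_pos: [0.4319, 0.1888, 0.1499]
ee_rot: [[-0.962, 0.272, -0.002], [0.272, 0.962, -0.001], [0.001, -0.002, -1.0]]
wrist_force: [0.2, -0.2, -2.1]
gripper_width: 0.56
gripper_force: 30.0
```

```bash
sed -i 's/595.2,-249.\]/595.5,-247.]/' h.py
python3 - <<'E'
from h import *
go(*bed(-52,-120),150,164.2)
E
```

```text
az 0.0 then d [-224.1 -494.7    0.5] tcp [431.9 188.8 149.9] yaw 164.2 tilt [-0.0018 -0.0014] t 18.3
```

Call:
play_rows(steps=[{"ax": 0, "ay": 0, "az": 0, "dx": -6, "dy": -13.5, "dz": 0, "claw": 40}, {"ax": 0, "ay": 0, "az": 0, "dx": -12, "dy": -27, "dz": 0, "claw": 40}, {"ax": 0, "ay": 0, "az": 0, "dx": -12, "dy": -27, "dz": 0, "claw": 40}, {"ax": 0, "ay": 0, "az": 0, "dx": -12, "dy": -27, "dz": 0, "claw": 40}, {"ax": 0, "ay": 0, "az": 0, "dx": -12, "dy": -27, "dz": 0, "claw": 40}, {"ax": 0, "ay": 0, "az": 0, "dx": -12, "dy": -27, "dz": 0, "claw": 40}, {"ax": 0, "ay": 0, "az": 0, "dx": -12, "dy": -27, "dz": 0, "claw": 40}, {"ax": 0, "ay": 0, "az": 0, "dx": -12, "dy": -27, "dz": 0, "claw": 40}, {"ax": 0, "ay": 0, "az": 0, "dx": -12, "dy": -27, "dz": 0, "claw": 40}, {"ax": 0, "ay": 0, "az": 0, "dx": -12, "dy": -27, "dz": 0, "claw": 40}, {"ax": 0, "ay": 0, "az": 0, "dx": -12, "dy": -27, "dz": 0, "claw": 40}, {"ax": 0, "ay": 0, "az": 0, "dx": -12, "dy": -27, "dz": 0, "claw": 40}, {"ax": 0, "ay": 0, "az": 0, "dx": -12, "dy": -27, "dz": 0, "claw": 40}, {"ax": 0, "ay": 0, "az": 0, "dx": -12, "dy": -27, "dz": 0, "claw": 40}, {"ax": 0, "ay": 0, "az": 0, "dx": -12, "dy": -27, "dz": 0, "claw": 40}, {"ax": 0, "ay": 0, "az": 0, "dx": -12, "dy": -27, "dz": 0, "claw": 40}, {"ax": 0, "ay": 0, "az": 0, "dx": -12, "dy": -27, "dz": 0, "claw": 40}, {"ax": 0, "ay": 0, "az": 0, "dx": -12, "dy": -27, "dz": 0, "claw": 40}, {"ax": 0, "ay": 0, "az": 0, "dx": -12, "dy": -27, "dz": 0, "claw": 40}, {"ax": 0, "ay": 0, "az": 0, "dx": 0, "dy": 0, "dz": 0, "claw": 40}])

```text
time_s: 20.3
tcp_pos: [0.5094, -0.3554, 0.1497]
ee_rot: [[-0.962, 0.274, -0.001], [0.274, 0.962, -0.0], [0.001, -0.001, -1.0]]
wrist_force: [0.1, -0.6, -2.9]
gripper_width: 0.56
gripper_force: 30.0
```

Run:
```python
from h import *
held()
go(*bed(-52,-120),62,164.2)
```

```text
0.5600009040695287 29.986483454704285 [ 0.1106067  -0.58655683 -2.90262698]
(-150, 0, None) (-140, 13, -15.2) (-130, 25, -15.8) (-120, 28, -15.8) (-110, 31, -16.2) (-100, 32, -16.4) (-90, 29, -16.8) (-80, 28, -17.1) (-70, 28, -17.7) (-60, 29, -18.0) (-50, 30, -18.3) (-40, 31, -18.4) (-30, 30, -18.7) (-20, 23, -19.3) (-10, 1, -20.4) (0, 2, -20.0) (10, 23, -20.4) (20, 29, -20.6) (30, 29, -21.3) (40, 21, -21.5) (50, 0, None) 
az -0.1 then d [-2.5  6.2 87.6] tcp [ 508.9 -353.7  149.6] yaw 164.1 tilt [-0.0022  0.0009] t 20.35
```

Call:
play_rows(steps=[{"ax": 0, "ay": 0, "az": 0, "dx": -2, "dy": 5.5, "dz": 20, "claw": 40}, {"ax": 0, "ay": 0, "az": 0, "dx": 0, "dy": 0, "dz": 20, "claw": 40}, {"ax": 0, "ay": 0, "az": 0, "dx": 0, "dy": 0, "dz": 20, "claw": 40}, {"ax": 0, "ay": 0, "az": 0, "dx": 0, "dy": 0, "dz": 17, "claw": 40}, {"ax": 0, "ay": 0, "az": 0, "dx": 0, "dy": 0, "dz": 10, "claw": 40}, {"ax": 0, "ay": 0, "az": 0, "dx": 0, "dy": 0, "dz": 4, "claw": 40}, {"ax": 0, "ay": 0, "az": 0, "dx": 0, "dy": 0, "dz": 2, "claw": 40}, {"ax": 0, "ay": 0, "az": 0, "dx": 0, "dy": 0, "dz": 1, "claw": 40}, {"ax": 0, "ay": 0, "az": 0, "dx": 0, "dy": 0, "dz": 0, "claw": 40}])

```text
time_s: 21.25
tcp_pos: [0.514, -0.3473, 0.0577]
ee_rot: [[-0.962, 0.272, 0.001], [0.272, 0.962, -0.0], [-0.001, -0.0, -1.0]]
wrist_force: [-0.0, 0.6, -1.9]
gripper_width: 0.559
gripper_force: 30.0
```

Call:
play_rows(steps=[{"ax": 0, "ay": 0, "az": 0, "dx": 0, "dy": 0, "dz": 1.5, "claw": 40}, {"ax": 0, "ay": 0, "az": 0, "dx": 0, "dy": 0, "dz": 1, "claw": 40}, {"ax": 0, "ay": 0, "az": 0, "dx": 0, "dy": 0, "dz": 1, "claw": 40}, {"ax": 0, "ay": 0, "az": 0, "dx": 0, "dy": 0, "dz": 0, "claw": 40}])

```text
time_s: 21.65
tcp_pos: [0.5137, -0.3472, 0.0535]
ee_rot: [[-0.962, 0.272, 0.0], [0.272, 0.962, -0.0], [-0.0, -0.0, -1.0]]
wrist_force: [0.2, 1.0, -2.2]
gripper_width: 0.559
gripper_force: 30.0
```

Call:
play_rows(steps=[{"ax": 0, "ay": 0, "az": 0, "dx": 0, "dy": 0, "dz": 1, "claw": 40}, {"ax": 0, "ay": 0, "az": 0, "dx": 0, "dy": 0, "dz": 0.5, "claw": 40}, {"ax": 0, "ay": 0, "az": 0, "dx": 0, "dy": 0, "dz": 0, "claw": 40}])

```text
time_s: 21.95
tcp_pos: [0.5137, -0.3473, 0.0523]
ee_rot: [[-0.962, 0.272, 0.0], [0.272, 0.962, -0.0], [-0.0, -0.0, -1.0]]
wrist_force: [-0.8, -0.4, 0.8]
gripper_width: 0.562
gripper_force: 30.0
```

Run:
```python
from h import *
held()
```

```text
0.5622002148952362 29.98769313097 [-0.83198096 -0.43167966  0.75102115]
(-150, 0, None) (-140, 12, -19.4) (-130, 27, -19.4) (-120, 27, -20.3) (-110, 30, -19.5) (-100, 27, -20.3) (-90, 33, -19.2) (-80, 57, -17.8) (-70, 55, 18.6) (-60, 53, 20.2) (-50, 41, 19.8) (-40, 37, -17.1) (-30, 15, -20.1) (-20, 37, 20.4) (-10, 26, 21.9) (0, 23, 26.3) (10, 10, -19.9) (20, 17, -19.5) (30, 32, -20.3) (40, 25, -20.1) (50, 0, None)
```

Contact: the strip is level at about 72–73 mm. Releasing now, then back to the magazine.

Call:
play_rows(steps=[{"ax": 0, "ay": 0, "az": 0, "dx": 0, "dy": 0, "dz": 0, "claw": 62}, {"ax": 0, "ay": 0, "az": 0, "dx": 0, "dy": 0, "dz": 0, "claw": 62}, {"ax": 0, "ay": 0, "az": 0, "dx": 0, "dy": 0, "dz": 0, "claw": 62}, {"ax": 0, "ay": 0, "az": 0, "dx": 0, "dy": 0, "dz": -10, "claw": 62}, {"ax": 0, "ay": 0, "az": 0, "dx": 0, "dy": 0, "dz": -30, "claw": 62}, {"ax": 0, "ay": 0, "az": -5, "dx": 0, "dy": 0, "dz": -30, "claw": 20}, {"ax": 0, "ay": 0, "az": -5, "dx": 0, "dy": 0, "dz": 0, "claw": 0}, {"ax": 0, "ay": 0, "az": -5, "dx": 0, "dy": 0, "dz": 0, "claw": 0}, {"ax": 0, "ay": 0, "az": -5, "dx": 0, "dy": 0, "dz": 0, "claw": 0}, {"ax": 0, "ay": 0, "az": -5, "dx": 0, "dy": 0, "dz": 0, "claw": 0}, {"ax": 0, "ay": 0, "az": -4.7, "dx": 0, "dy": 0, "dz": 0, "claw": 0}, {"ax": 0, "ay": 0, "az": 0, "dx": 0, "dy": 0, "dz": 0, "claw": 0}])

```text
time_s: 23.2
tcp_pos: [0.5138, -0.3473, 0.1228]
ee_rot: [[-0.971, -0.24, 0.001], [-0.24, 0.971, -0.0], [-0.001, -0.001, -1.0]]
wrist_force: [0.2, 0.2, -0.2]
gripper_width: 0.161
gripper_force: 0.0
```

```bash
cat >> h.py <<'E'
def onbed():
    "every strip on the rails: min-area rectangle of grey points near z=73, in the bed frame"
    for n in ("top","side"):
        c=capture(n);P=cloud(c)*1000;q=(P[...,:2]-BC)@np.c_[BX,BY];H=cv2.cvtColor(c["frame"],cv2.COLOR_BGR2HSV)
        m=(abs(P[...,2]-73)<6)&(abs(q[...,0])<110)&(abs(q[...,1])<165)&(H[...,1]<90)
        m=cv2.morphologyEx(m.astype(np.uint8),cv2.MORPH_OPEN,np.ones((3,3)))
        k,l,st,_=cv2.connectedComponentsWithStats(m)
        for i in range(1,k):
            if st[i,4]<150: continue
            v,u=np.where(l==i);Q=(ray(c,np.c_[u,v],.073)[:,:2]*1000-BC)@np.c_[BX,BY];r=cv2.minAreaRect(Q.astype(np.float32))
            print(n,st[i,4],"ctr",np.round(r[0],1),"size",np.round(r[1],1),"ang %.1f"%r[2],"z",np.percentile(P[l==i][:,2],[10,50,90]).round(1))
E
python3 - <<'E'
from h import *
onbed(); go(*mag(40),110,193.9)
E
```

```text
side 718 ctr [  -3.7 -114.9] size [ 55.6 181.6] ang 89.6 z [70.2 72.1 73.8]
az -0.1 then d [-215.8  538.8   12.4] tcp [ 513.7 -347.2  122.5] yaw -166.2 tilt [ 0.0006 -0.0003] t 23.3
```

Call:
play_rows(steps=[{"ax": 0, "ay": 0, "az": 0, "dx": -6, "dy": 15, "dz": 0, "claw": 0}, {"ax": 0, "ay": 0, "az": 0, "dx": -12, "dy": 30, "dz": 0, "claw": 0}, {"ax": 0, "ay": 0, "az": 0, "dx": -12, "dy": 30, "dz": 0, "claw": 0}, {"ax": 0, "ay": 0, "az": 0, "dx": -12, "dy": 30, "dz": 0, "claw": 0}, {"ax": 0, "ay": 0, "az": 0, "dx": -12, "dy": 30, "dz": 0, "claw": 0}, {"ax": 0, "ay": 0, "az": 0, "dx": -12, "dy": 30, "dz": 0, "claw": 0}, {"ax": 0, "ay": 0, "az": 0, "dx": -12, "dy": 30, "dz": 0, "claw": 0}, {"ax": 0, "ay": 0, "az": 0, "dx": -12, "dy": 30, "dz": 0, "claw": 0}, {"ax": 0, "ay": 0, "az": 0, "dx": -12, "dy": 30, "dz": 0, "claw": 0}, {"ax": 0, "ay": 0, "az": 0, "dx": -12, "dy": 30, "dz": 0, "claw": 0}, {"ax": 0, "ay": 0, "az": 0, "dx": -12, "dy": 30, "dz": 0, "claw": 0}, {"ax": 0, "ay": 0, "az": 0, "dx": -12, "dy": 30, "dz": 0, "claw": 0}, {"ax": 0, "ay": 0, "az": 0, "dx": -12, "dy": 30, "dz": 0, "claw": 0}, {"ax": 0, "ay": 0, "az": 0, "dx": -12, "dy": 30, "dz": 0, "claw": 0}, {"ax": 0, "ay": 0, "az": 0, "dx": -12, "dy": 30, "dz": 0, "claw": 0}, {"ax": 0, "ay": 0, "az": 0, "dx": -12, "dy": 30, "dz": 0, "claw": 0}, {"ax": 0, "ay": 0, "az": 0, "dx": -12, "dy": 30, "dz": 0, "claw": 0}, {"ax": 0, "ay": 0, "az": 0, "dx": -12, "dy": 30, "dz": 0, "claw": 0}, {"ax": 0, "ay": 0, "az": 0, "dx": -6, "dy": 15, "dz": 0, "claw": 0}, {"ax": 0, "ay": 0, "az": 0, "dx": 0, "dy": 0, "dz": 0, "claw": 0}])

```text
time_s: 25.3
tcp_pos: [0.5931, 0.2312, 0.1217]
ee_rot: [[-0.97, -0.243, 0.0], [-0.243, 0.97, 0.0], [-0.0, 0.0, -1.0]]
wrist_force: [-0.7, 0.2, -0.5]
gripper_width: 0.009
gripper_force: 0.0
```

Run:
```python
from h import *
front(.059); go(*mag(45,1),46.5,193.9)
```

```text
Traceback (most recent call last):
  File "h.py", line 54, in front
    Q=(ray(c,np.argwhere(m)[:,::-1],h)[:,:2]*1000-MC)@np.c_[MX,MY]
       ~~~^^^^^^^^^^^^^^^^^^^^^^^^^^^^
  File "h.py", line 14, in ray
    s=cv2.undistortPoints(np.asarray(px,float).reshape(-1,1,2),K,np.array([c["k1"],0,0,0,0.])).reshape(-1,2)
      ~~~~~~~~~~~~~~~~~~~^^^^^^^^^^^^^^^^^^^^^^^^^^^^^^^^^^^^^^^^^^^^^^^^^^^^^^^^^^^^^^^^^^^^^
cv2.error: OpenCV(4.12.0) /io/opencv/modules/calib3d/src/undistort.dispatch.cpp:347: error: (-215:Assertion failed) CV_IS_MAT(_src) && CV_IS_MAT(_dst) && (_src->rows == 1 || _src->cols == 1) && (_dst->rows == 1 || _dst->cols == 1) && _src->cols + _src->rows - 1 == _dst->rows + _dst->cols - 1 && (CV_MAT_TYPE(_src->type) == CV_32FC2 || CV_MAT_TYPE(_src->type) == CV_64FC2) && (CV_MAT_TYPE(_dst->type) == CV_32FC2 || CV_MAT_TYPE(_dst->type) == CV_64FC2) in function 'cvUndistortPointsInternal'
```

```bash
cat >> h.py <<'E'
def pile():
    "front edge of top strip inside the magazine: median z per 3 mm"
    c=capture("side");P=cloud(c)*1000;q=(P[...,:2]-MC)@np.c_[MX,MY]
    for x in list(range(-116,-78,4))+[60,70,76,80,84,88]:
        m=(abs(q[...,0]-x)<2)&(abs(q[...,1])<18); print(x,np.median(P[m][:,2]).round(1),end="; ")
    print()
E
python3 - <<'E'
from h import *
pile(); go(*mag(45,1),46.5,193.9)
E
```

```text
-116 nan; -112 nan; -108 nan; -104 48.2; -100 50.0; -96 49.9; -92 58.8; -88 58.8; -84 59.2; -80 58.7; 60 501.7; 70 313.2; 76 305.4; 80 429.6; 84 403.6; 88 57.6; 
az 0.0 then d [-5.9 -0.4 75.2] tcp [592.7 228.8 121.7] yaw -166.1 tilt [-0.0009 -0.0005] t 25.4
  return _methods._mean(a, axis=axis, dtype=dtype,
  ret = ret.dtype.type(ret / rcount)
```

Call:
play_rows(steps=[{"ax": 0, "ay": 0, "az": 0, "dx": -6, "dy": 0, "dz": 30, "claw": 0}, {"ax": 0, "ay": 0, "az": 0, "dx": 0, "dy": 0, "dz": 25, "claw": 0}, {"ax": 0, "ay": 0, "az": 0, "dx": 0, "dy": 0, "dz": 12, "claw": 0}, {"ax": 0, "ay": 0, "az": 0, "dx": 0, "dy": 0, "dz": 6, "claw": 0}, {"ax": 0, "ay": 0, "az": 0, "dx": 0, "dy": 0, "dz": 3, "claw": 0}, {"ax": 0, "ay": 0, "az": 0, "dx": 0, "dy": 0, "dz": 1.5, "claw": 0}, {"ax": 0, "ay": 0, "az": 0, "dx": 0, "dy": 0, "dz": 1, "claw": 0}, {"ax": 0, "ay": 0, "az": 0, "dx": 0, "dy": 0, "dz": 0, "claw": 0}])

```text
time_s: 26.2
tcp_pos: [0.5998, 0.2304, 0.0454]
ee_rot: [[-0.971, -0.241, 0.002], [-0.241, 0.971, 0.0], [-0.002, -0.0, -1.0]]
wrist_force: [-2.1, -1.8, 5.7]
gripper_width: 0.008
gripper_force: 2.6
```

Call:
play_rows(steps=[{"ax": 0, "ay": 0, "az": 0, "dx": 2, "dy": 0, "dz": 0.7, "claw": 0}, {"ax": 0, "ay": 0, "az": 0, "dx": 5, "dy": 0, "dz": 0, "claw": 0}, {"ax": 0, "ay": 0, "az": 0, "dx": 7, "dy": 0, "dz": 0, "claw": 0}, {"ax": 0, "ay": 0, "az": 0, "dx": 7, "dy": 0, "dz": 0, "claw": 0}, {"ax": 0, "ay": 0, "az": 0, "dx": 7, "dy": 0, "dz": 0, "claw": 0}, {"ax": 0, "ay": 0, "az": 0, "dx": 7, "dy": 0, "dz": 0, "claw": 0}, {"ax": 0, "ay": 0, "az": 0, "dx": 7, "dy": 0, "dz": 0, "claw": 0}, {"ax": 0, "ay": 0, "az": 0, "dx": 7, "dy": 0, "dz": 0, "claw": 0}, {"ax": 0, "ay": 0, "az": 0, "dx": 7, "dy": 0, "dz": 0, "claw": 0}, {"ax": 0, "ay": 0, "az": 0, "dx": 7, "dy": 0, "dz": 0, "claw": 0}, {"ax": 0, "ay": 0, "az": 0, "dx": 7, "dy": 0, "dz": 0, "claw": 0}, {"ax": 0, "ay": 0, "az": 0, "dx": 4, "dy": 0, "dz": 0, "claw": 0}, {"ax": 0, "ay": 0, "az": 0, "dx": 0, "dy": 0, "dz": 0, "claw": 0}, {"ax": 0, "ay": 0, "az": 0, "dx": 0, "dy": 0, "dz": -20, "claw": 0}, {"ax": 0, "ay": 0, "az": 0, "dx": 0, "dy": 0, "dz": -25, "claw": 40}, {"ax": 0, "ay": 0, "az": 0, "dx": 0, "dy": 0, "dz": 0, "claw": 87}, {"ax": 0, "ay": 0, "az": 0, "dx": 0, "dy": 0, "dz": 0, "claw": 87}])

```text
time_s: 27.9
tcp_pos: [0.5271, 0.2128, 0.0882]
ee_rot: [[-0.971, -0.24, 0.001], [-0.24, 0.971, 0.001], [-0.001, 0.001, -1.0]]
wrist_force: [-0.1, -1.1, -0.3]
gripper_width: 0.194
gripper_force: 0.0
```

Run:
```python
from h import *
front(.059); go(*mag(-127,1.5),38)
```

```text
top 556 front -165.3 y -24.9 26.3
 pile z at x=60: 56.2
   50 56.0   60 56.5   70 56.1   80 56.3
side 443 front -164.7 y -23.6 29.1
 pile z at x=60: 55.9
   50 55.9   60 55.5   70 55.8   80 56.1
az 0.0 then d [97.9  0.3 49.1] tcp [526.5 212.2  86.9] yaw -166.1 tilt [-0.0016 -0.0006] t 28.0
```

Call:
play_rows(steps=[{"ax": 0, "ay": 0, "az": 0, "dx": 32, "dy": 0, "dz": 0, "claw": 87}, {"ax": 0, "ay": 0, "az": 0, "dx": 32, "dy": 0, "dz": 0, "claw": 87}, {"ax": 0, "ay": 0, "az": 0, "dx": 32, "dy": 0, "dz": 0, "claw": 87}, {"ax": 0, "ay": 0, "az": 0, "dx": 0, "dy": 0, "dz": 0, "claw": 87}, {"ax": 0, "ay": 0, "az": 0, "dx": 0, "dy": 0, "dz": 20, "claw": 87}, {"ax": 0, "ay": 0, "az": 0, "dx": 0, "dy": 0, "dz": 20, "claw": 87}, {"ax": 0, "ay": 0, "az": 0, "dx": 0, "dy": 0, "dz": 10, "claw": 87}, {"ax": 0, "ay": 0, "az": 0, "dx": 0, "dy": 0, "dz": 0, "claw": 87}, {"ax": 0, "ay": 0, "az": 0, "dx": 0, "dy": 0, "dz": 0, "claw": 40}, {"ax": 0, "ay": 0, "az": 0, "dx": 0, "dy": 0, "dz": 0, "claw": 40}, {"ax": 0, "ay": 0, "az": 0, "dx": 0, "dy": 0, "dz": 0, "claw": 40}, {"ax": 0, "ay": 0, "az": 0, "dx": 0, "dy": 0, "dz": 0, "claw": 40}, {"ax": 0, "ay": 0, "az": 0, "dx": 0, "dy": 0, "dz": 0, "claw": 40}, {"ax": 0, "ay": 0, "az": 0, "dx": 0, "dy": 0, "dz": 0, "claw": 40}, {"ax": 0, "ay": 0, "az": 0, "dx": 0, "dy": 0, "dz": 0, "claw": 40}, {"ax": 0, "ay": 0, "az": 0, "dx": 0, "dy": 0, "dz": 0, "claw": 40}])

```text
time_s: 29.6
tcp_pos: [0.4343, 0.1895, 0.0379]
ee_rot: [[-0.971, -0.241, 0.0], [-0.241, 0.971, 0.0], [-0.0, 0.0, -1.0]]
wrist_force: [-0.8, 0.6, 0.5]
gripper_width: 0.558
gripper_force: 30.0
```

Call:
play_rows(steps=[{"ax": 0, "ay": 0, "az": 0, "dx": 0, "dy": 0, "dz": -5, "claw": 40}, {"ax": 0, "ay": 0, "az": 0, "dx": 0, "dy": 0, "dz": -10, "claw": 40}, {"ax": 0, "ay": 0, "az": 0, "dx": 0, "dy": 0, "dz": -20, "claw": 40}, {"ax": 0, "ay": 0, "az": 0, "dx": 0, "dy": 0, "dz": -20, "claw": 40}, {"ax": 0, "ay": 0, "az": 0, "dx": 0, "dy": 0, "dz": -20, "claw": 40}, {"ax": 0, "ay": 0, "az": 0, "dx": 0, "dy": 0, "dz": -20, "claw": 40}, {"ax": 0, "ay": 0, "az": 0, "dx": 0, "dy": 0, "dz": -18, "claw": 40}, {"ax": 0, "ay": 0, "az": 5, "dx": 0, "dy": 0, "dz": 0, "claw": 40}, {"ax": 0, "ay": 0, "az": 5, "dx": 0, "dy": 0, "dz": 0, "claw": 40}, {"ax": 0, "ay": 0, "az": 5, "dx": 0, "dy": 0, "dz": 0, "claw": 40}, {"ax": 0, "ay": 0, "az": 5, "dx": 0, "dy": 0, "dz": 0, "claw": 40}, {"ax": 0, "ay": 0, "az": 5, "dx": 0, "dy": 0, "dz": 0, "claw": 40}, {"ax": 0, "ay": 0, "az": 4.7, "dx": 0, "dy": 0, "dz": 0, "claw": 40}, {"ax": 0, "ay": 0, "az": 0, "dx": 0, "dy": 0, "dz": 0, "claw": 40}])

```text
time_s: 31.0
tcp_pos: [0.4338, 0.1893, 0.1511]
ee_rot: [[-0.962, 0.272, -0.0], [0.272, 0.962, 0.0], [0.0, 0.0, -1.0]]
wrist_force: [0.6, -0.1, -1.7]
gripper_width: 0.557
gripper_force: 30.0
```

Run:
```python
from h import *
held(); go(*bed(-52,-40),150,164.2)
```

```text
0.5570370711058764 30.00043362379074 [ 0.57455149 -0.11265473 -1.72381707]
(-150, 0, None) (-140, 43, -15.8) (-130, 88, -15.7) (-120, 90, -16.2) (-110, 91, -16.6) (-100, 95, -16.9) (-90, 95, -17.2) (-80, 92, -17.4) (-70, 97, -17.7) (-60, 95, -18.3) (-50, 95, -18.2) (-40, 94, -18.7) (-30, 2, -20.0) (-20, 0, None) (-10, 0, None) (0, 0, None) (10, 0, None) (20, 0, None) (30, 0, None) (40, 0, None) (50, 0, None) 
az 0.1 then d [-222.3 -415.9    1. ] tcp [433.9 189.3 151.1] yaw 164.3 tilt [-0.0002  0.0002] t 31.05
```

Call:
play_rows(steps=[{"ax": 0, "ay": 0, "az": 0, "dx": -6, "dy": -13, "dz": 0, "claw": 40}, {"ax": 0, "ay": 0, "az": 0, "dx": -14, "dy": -26, "dz": 0, "claw": 40}, {"ax": 0, "ay": 0, "az": 0, "dx": -14, "dy": -26, "dz": 0, "claw": 40}, {"ax": 0, "ay": 0, "az": 0, "dx": -14, "dy": -26, "dz": 0, "claw": 40}, {"ax": 0, "ay": 0, "az": 0, "dx": -14, "dy": -26, "dz": 0, "claw": 40}, {"ax": 0, "ay": 0, "az": 0, "dx": -14, "dy": -26, "dz": 0, "claw": 40}, {"ax": 0, "ay": 0, "az": 0, "dx": -14, "dy": -26, "dz": 0, "claw": 40}, {"ax": 0, "ay": 0, "az": 0, "dx": -14, "dy": -26, "dz": 0, "claw": 40}, {"ax": 0, "ay": 0, "az": 0, "dx": -14, "dy": -26, "dz": 0, "claw": 40}, {"ax": 0, "ay": 0, "az": 0, "dx": -14, "dy": -26, "dz": 0, "claw": 40}, {"ax": 0, "ay": 0, "az": 0, "dx": -14, "dy": -26, "dz": 0, "claw": 40}, {"ax": 0, "ay": 0, "az": 0, "dx": -14, "dy": -26, "dz": 0, "claw": 40}, {"ax": 0, "ay": 0, "az": 0, "dx": -14, "dy": -26, "dz": 0, "claw": 40}, {"ax": 0, "ay": 0, "az": 0, "dx": -14, "dy": -26, "dz": 0, "claw": 40}, {"ax": 0, "ay": 0, "az": 0, "dx": -14, "dy": -26, "dz": 0, "claw": 40}, {"ax": 0, "ay": 0, "az": 0, "dx": -14, "dy": -26, "dz": 0, "claw": 40}, {"ax": 0, "ay": 0, "az": 0, "dx": -6, "dy": -13, "dz": 0, "claw": 40}, {"ax": 0, "ay": 0, "az": 0, "dx": 0, "dy": 0, "dz": 0, "claw": 40}, {"ax": 0, "ay": 0, "az": 0, "dx": 0, "dy": 0, "dz": 0, "claw": 40}])

```text
time_s: 32.95
tcp_pos: [0.5338, -0.2711, 0.1504]
ee_rot: [[-0.962, 0.272, -0.001], [0.272, 0.962, 0.001], [0.001, 0.0, -1.0]]
wrist_force: [-1.0, 0.3, -2.3]
gripper_width: 0.562
gripper_force: 30.0
```

Run:
```python
from h import *
go(*bed(-52,-40),53,164.2); onbed()
```

```text
az -0.0 then d [-0.9 -0.1 97.4] tcp [ 533.8 -271.1  150.4] yaw 164.2 tilt [-0.0012  0.0007] t 32.95
top 219 ctr [  76.3 -121.8] size [23.7 49.8] ang 3.6 z [70.5 72.8 75.4]
side 709 ctr [  -3.7 -114.7] size [ 55.3 181.6] ang 89.6 z [70.2 72.2 74. ]
```

Call:
play_rows(steps=[{"ax": 0, "ay": 0, "az": 0, "dx": -1, "dy": 0, "dz": 20, "claw": 40}, {"ax": 0, "ay": 0, "az": 0, "dx": 0, "dy": 0, "dz": 25, "claw": 40}, {"ax": 0, "ay": 0, "az": 0, "dx": 0, "dy": 0, "dz": 25, "claw": 40}, {"ax": 0, "ay": 0, "az": 0, "dx": 0, "dy": 0, "dz": 15, "claw": 40}, {"ax": 0, "ay": 0, "az": 0, "dx": 0, "dy": 0, "dz": 7, "claw": 40}, {"ax": 0, "ay": 0, "az": 0, "dx": 0, "dy": 0, "dz": 3, "claw": 40}, {"ax": 0, "ay": 0, "az": 0, "dx": 0, "dy": 0, "dz": 1.5, "claw": 40}, {"ax": 0, "ay": 0, "az": 0, "dx": 0, "dy": 0, "dz": 1, "claw": 40}, {"ax": 0, "ay": 0, "az": 0, "dx": 0, "dy": 0, "dz": 0.5, "claw": 40}, {"ax": 0, "ay": 0, "az": 0, "dx": 0, "dy": 0, "dz": 0, "claw": 40}])

```text
time_s: 34.05
tcp_pos: [0.5362, -0.2716, 0.0535]
ee_rot: [[-0.962, 0.272, 0.002], [0.272, 0.962, -0.0], [-0.002, 0.0, -1.0]]
wrist_force: [0.1, -0.0, -1.5]
gripper_width: 0.557
gripper_force: 30.0
```

Call:
play_rows(steps=[{"ax": 0, "ay": 0, "az": 0, "dx": 0, "dy": 0, "dz": 1, "claw": 40}, {"ax": 0, "ay": 0, "az": 0, "dx": 0, "dy": 0, "dz": 0, "claw": 40}, {"ax": 0, "ay": 0, "az": 0, "dx": 0, "dy": 0, "dz": 0, "claw": 60}, {"ax": 0, "ay": 0, "az": 0, "dx": 0, "dy": 0, "dz": 0, "claw": 60}, {"ax": 0, "ay": 0, "az": 0, "dx": 0, "dy": 0, "dz": 0, "claw": 60}, {"ax": 0, "ay": 0, "az": 0, "dx": 0, "dy": 0, "dz": -10, "claw": 60}, {"ax": 0, "ay": 0, "az": 0, "dx": 0, "dy": 0, "dz": -30, "claw": 60}, {"ax": 0, "ay": 0, "az": -5, "dx": 0, "dy": 0, "dz": -30, "claw": 20}, {"ax": 0, "ay": 0, "az": -5, "dx": 0, "dy": 0, "dz": 0, "claw": 0}, {"ax": 0, "ay": 0, "az": -5, "dx": 0, "dy": 0, "dz": 0, "claw": 0}, {"ax": 0, "ay": 0, "az": -5, "dx": 0, "dy": 0, "dz": 0, "claw": 0}, {"ax": 0, "ay": 0, "az": -5, "dx": 0, "dy": 0, "dz": 0, "claw": 0}, {"ax": 0, "ay": 0, "az": -4.7, "dx": 0, "dy": 0, "dz": 0, "claw": 0}, {"ax": 0, "ay": 0, "az": 0, "dx": 0, "dy": 0, "dz": 0, "claw": 0}])

```text
time_s: 35.45
tcp_pos: [0.5358, -0.2716, 0.1227]
ee_rot: [[-0.971, -0.24, 0.001], [-0.24, 0.971, -0.0], [-0.001, -0.001, -1.0]]
wrist_force: [-0.2, -0.3, 0.6]
gripper_width: 0.139
gripper_force: 0.0
```

Run:
```python
from h import *
onbed(); pile();go(*mag(45,1),120,193.9)
```

```text
top 338 ctr [ 70.6 -41.1] size [50.2 36.1] ang 89.9 z [71.  73.  75.5]
top 281 ctr [  73.  -120.9] size [29.3 52.1] ang 1.9 z [70.8 73.2 75.5]
top 180 ctr [ -83.2 -119.5] size [50.  19.1] ang 87.7 z [71.  73.1 75.2]
side 668 ctr [  -3.7 -114.7] size [ 55.3 181.6] ang 89.7 z [70.2 72.1 74. ]
side 788 ctr [ -0.9 -37.8] size [181.5  54.6] ang 0.6 z [71.4 73.2 74.9]
-116 nan; -112 nan; -108 nan; -104 46.8; -100 49.6; -96 49.5; -92 53.1; -88 55.5; -84 56.3; -80 55.7; 60 56.1; 70 56.1; 76 56.2; 80 55.7; 84 56.2; 88 55.9; 
az -0.1 then d [-181.3  471.6    2.1] tcp [ 535.7 -271.5  122.2] yaw -166.2 tilt [ 0.0005 -0.0001] t 35.6
  return _methods._mean(a, axis=axis, dtype=dtype,
  ret = ret.dtype.type(ret / rcount)
```

Call:
play_rows(steps=[{"ax": 0, "ay": 0, "az": 0, "dx": -8, "dy": 18, "dz": 0, "claw": 0}, {"ax": 0, "ay": 0, "az": 0, "dx": -11, "dy": 29, "dz": 0, "claw": 0}, {"ax": 0, "ay": 0, "az": 0, "dx": -11, "dy": 29, "dz": 0, "claw": 0}, {"ax": 0, "ay": 0, "az": 0, "dx": -11, "dy": 29, "dz": 0, "claw": 0}, {"ax": 0, "ay": 0, "az": 0, "dx": -11, "dy": 29, "dz": 0, "claw": 0}, {"ax": 0, "ay": 0, "az": 0, "dx": -11, "dy": 29, "dz": 0, "claw": 0}, {"ax": 0, "ay": 0, "az": 0, "dx": -11, "dy": 29, "dz": 0, "claw": 0}, {"ax": 0, "ay": 0, "az": 0, "dx": -11, "dy": 29, "dz": 0, "claw": 0}, {"ax": 0, "ay": 0, "az": 0, "dx": -11, "dy": 29, "dz": 0, "claw": 0}, {"ax": 0, "ay": 0, "az": 0, "dx": -11, "dy": 29, "dz": 0, "claw": 0}, {"ax": 0, "ay": 0, "az": 0, "dx": -11, "dy": 29, "dz": 0, "claw": 0}, {"ax": 0, "ay": 0, "az": 0, "dx": -11, "dy": 29, "dz": 0, "claw": 0}, {"ax": 0, "ay": 0, "az": 0, "dx": -11, "dy": 29, "dz": 0, "claw": 0}, {"ax": 0, "ay": 0, "az": 0, "dx": -11, "dy": 29, "dz": 0, "claw": 0}, {"ax": 0, "ay": 0, "az": 0, "dx": -11, "dy": 29, "dz": 0, "claw": 0}, {"ax": 0, "ay": 0, "az": 0, "dx": -11, "dy": 29, "dz": 0, "claw": 0}, {"ax": 0, "ay": 0, "az": 0, "dx": -8, "dy": 18, "dz": 0, "claw": 0}, {"ax": 0, "ay": 0, "az": 0, "dx": 0, "dy": 0, "dz": 10, "claw": 0}, {"ax": 0, "ay": 0, "az": 0, "dx": 0, "dy": 0, "dz": 20, "claw": 0}, {"ax": 0, "ay": 0, "az": 0, "dx": 0, "dy": 0, "dz": 0, "claw": 0}])

```text
time_s: 37.6
tcp_pos: [0.5957, 0.2272, 0.0884]
ee_rot: [[-0.971, -0.239, -0.007], [-0.239, 0.971, -0.003], [0.007, -0.002, -1.0]]
wrist_force: [-0.7, -1.0, -0.5]
gripper_width: 0.009
gripper_force: 0.0
```

Run:
```python
from h import *
go(*mag(45,1),42,193.9)
c=capture("side");blob(c,win(310,190,400,270)&wmask(c),.04,"weight side")
```

```text
az -0.1 then d [-3.6  1.9 46.3] tcp [595.7 227.2  88.4] yaw -166.2 tilt [-0.0067 -0.0033] t 37.6Traceback (most recent call last):
  File "<stdin>", line 3, in <module>
  File "h.py", line 18, in blob
    k,l,st,_=cv2.connectedComponentsWithStats(m.astype(np.uint8)); i=1+st[1:,4].argmax()
                                                                       ~~~~~~~~~~~~~~~^^
ValueError: attempt to get argmax of an empty sequence
```

Call:
play_rows(steps=[{"ax": 0, "ay": 0, "az": 0, "dx": -2, "dy": 0, "dz": 20, "claw": 0}, {"ax": 0, "ay": 0, "az": 0, "dx": 0, "dy": 0, "dz": 15, "claw": 0}, {"ax": 0, "ay": 0, "az": 0, "dx": 0, "dy": 0, "dz": 6, "claw": 0}, {"ax": 0, "ay": 0, "az": 0, "dx": 0, "dy": 0, "dz": 3, "claw": 0}, {"ax": 0, "ay": 0, "az": 0, "dx": 0, "dy": 0, "dz": 1.5, "claw": 0}, {"ax": 0, "ay": 0, "az": 0, "dx": 0, "dy": 0, "dz": 1, "claw": 0}, {"ax": 0, "ay": 0, "az": 0, "dx": 0, "dy": 0, "dz": 0, "claw": 0}])

```text
time_s: 38.35
tcp_pos: [0.6003, 0.2299, 0.0459]
ee_rot: [[-0.971, -0.241, 0.001], [-0.241, 0.971, 0.001], [-0.001, 0.0, -1.0]]
wrist_force: [0.6, 0.2, 0.1]
gripper_width: 0.008
gripper_force: 0.0
```

Call:
play_rows(steps=[{"ax": 0, "ay": 0, "az": 0, "dx": 0, "dy": 0, "dz": 2, "claw": 0}, {"ax": 0, "ay": 0, "az": 0, "dx": 0, "dy": 0, "dz": 1.5, "claw": 0}, {"ax": 0, "ay": 0, "az": 0, "dx": 0, "dy": 0, "dz": 1.2, "claw": 0}, {"ax": 0, "ay": 0, "az": 0, "dx": 0, "dy": 0, "dz": 0, "claw": 0}, {"ax": 0, "ay": 0, "az": 0, "dx": 0, "dy": 0, "dz": 0, "claw": 0}])

```text
time_s: 38.85
tcp_pos: [0.6002, 0.2299, 0.0424]
ee_rot: [[-0.97, -0.241, 0.001], [-0.241, 0.97, 0.0], [-0.001, -0.0, -1.0]]
wrist_force: [-3.5, -0.1, 7.8]
gripper_width: 0.004
gripper_force: 3.7
```

Call:
play_rows(steps=[{"ax": 0, "ay": 0, "az": 0, "dx": 2, "dy": 0, "dz": 0.5, "claw": 0}, {"ax": 0, "ay": 0, "az": 0, "dx": 5, "dy": 0, "dz": 0, "claw": 0}, {"ax": 0, "ay": 0, "az": 0, "dx": 7, "dy": 0, "dz": 0, "claw": 0}, {"ax": 0, "ay": 0, "az": 0, "dx": 7, "dy": 0, "dz": 0, "claw": 0}, {"ax": 0, "ay": 0, "az": 0, "dx": 7, "dy": 0, "dz": 0, "claw": 0}, {"ax": 0, "ay": 0, "az": 0, "dx": 7, "dy": 0, "dz": 0, "claw": 0}, {"ax": 0, "ay": 0, "az": 0, "dx": 7, "dy": 0, "dz": 0, "claw": 0}, {"ax": 0, "ay": 0, "az": 0, "dx": 7, "dy": 0, "dz": 0, "claw": 0}, {"ax": 0, "ay": 0, "az": 0, "dx": 7, "dy": 0, "dz": 0, "claw": 0}, {"ax": 0, "ay": 0, "az": 0, "dx": 7, "dy": 0, "dz": 0, "claw": 0}, {"ax": 0, "ay": 0, "az": 0, "dx": 7, "dy": 0, "dz": 0, "claw": 0}, {"ax": 0, "ay": 0, "az": 0, "dx": 6, "dy": 0, "dz": 0, "claw": 0}, {"ax": 0, "ay": 0, "az": 0, "dx": 0, "dy": 0, "dz": 0, "claw": 0}, {"ax": 0, "ay": 0, "az": 0, "dx": 0, "dy": 0, "dz": -20, "claw": 0}, {"ax": 0, "ay": 0, "az": 0, "dx": 0, "dy": 0, "dz": -25, "claw": 40}, {"ax": 0, "ay": 0, "az": 0, "dx": 0, "dy": 0, "dz": 0, "claw": 87}, {"ax": 0, "ay": 0, "az": 0, "dx": 0, "dy": 0, "dz": 0, "claw": 87}])

```text
time_s: 40.55
tcp_pos: [0.526, 0.2115, 0.0853]
ee_rot: [[-0.971, -0.24, 0.0], [-0.24, 0.971, 0.001], [-0.0, 0.001, -1.0]]
wrist_force: [0.2, 0.9, -0.6]
gripper_width: 0.194
gripper_force: 0.0
```

Run:
```python
from h import *
front(.056); go(*mag(-127,1.5),35)
```

```text
top 541 front -163.8 y -25.4 25.9
 pile z at x=60: 52.9
   50 52.7   60 53.0   70 52.8   80 53.6
side 410 front -163.2 y -24.0 28.8
 pile z at x=60: 52.9
   50 52.6   60 53.0   70 53.1   80 53.0
az 0.0 then d [96.4  1.2 49.3] tcp [525.4 211.   84.1] yaw -166.1 tilt [-0.0018 -0.0009] t 40.65
```

Call:
play_rows(steps=[{"ax": 0, "ay": 0, "az": 0, "dx": 31, "dy": 1, "dz": 0, "claw": 87}, {"ax": 0, "ay": 0, "az": 0, "dx": 31, "dy": 0, "dz": 0, "claw": 87}, {"ax": 0, "ay": 0, "az": 0, "dx": 31, "dy": 0, "dz": 0, "claw": 87}, {"ax": 0, "ay": 0, "az": 0, "dx": 0, "dy": 0, "dz": 0, "claw": 87}, {"ax": 0, "ay": 0, "az": 0, "dx": 0, "dy": 0, "dz": 20, "claw": 87}, {"ax": 0, "ay": 0, "az": 0, "dx": 0, "dy": 0, "dz": 20, "claw": 87}, {"ax": 0, "ay": 0, "az": 0, "dx": 0, "dy": 0, "dz": 10, "claw": 87}, {"ax": 0, "ay": 0, "az": 0, "dx": 0, "dy": 0, "dz": 0, "claw": 87}, {"ax": 0, "ay": 0, "az": 0, "dx": 0, "dy": 0, "dz": 0, "claw": 40}, {"ax": 0, "ay": 0, "az": 0, "dx": 0, "dy": 0, "dz": 0, "claw": 40}, {"ax": 0, "ay": 0, "az": 0, "dx": 0, "dy": 0, "dz": 0, "claw": 40}, {"ax": 0, "ay": 0, "az": 0, "dx": 0, "dy": 0, "dz": 0, "claw": 40}, {"ax": 0, "ay": 0, "az": 0, "dx": 0, "dy": 0, "dz": 0, "claw": 40}, {"ax": 0, "ay": 0, "az": 0, "dx": 0, "dy": 0, "dz": 0, "claw": 40}, {"ax": 0, "ay": 0, "az": 0, "dx": 0, "dy": 0, "dz": 0, "claw": 40}, {"ax": 0, "ay": 0, "az": 0, "dx": 0, "dy": 0, "dz": 0, "claw": 40}])

```text
time_s: 42.25
tcp_pos: [0.4357, 0.19, 0.0352]
ee_rot: [[-0.971, -0.241, 0.0], [-0.241, 0.971, 0.0], [-0.0, 0.0, -1.0]]
wrist_force: [-0.9, -0.4, 1.6]
gripper_width: 0.566
gripper_force: 30.0
```

Call:
play_rows(steps=[{"ax": 0, "ay": 0, "az": 0, "dx": 0, "dy": 0, "dz": -5, "claw": 40}, {"ax": 0, "ay": 0, "az": 0, "dx": 0, "dy": 0, "dz": -10, "claw": 40}, {"ax": 0, "ay": 0, "az": 0, "dx": 0, "dy": 0, "dz": -20, "claw": 40}, {"ax": 0, "ay": 0, "az": 0, "dx": 0, "dy": 0, "dz": -20, "claw": 40}, {"ax": 0, "ay": 0, "az": 0, "dx": 0, "dy": 0, "dz": -20, "claw": 40}, {"ax": 0, "ay": 0, "az": 0, "dx": 0, "dy": 0, "dz": -20, "claw": 40}, {"ax": 0, "ay": 0, "az": 0, "dx": 0, "dy": 0, "dz": -21, "claw": 40}, {"ax": 0, "ay": 0, "az": 5, "dx": 0, "dy": 0, "dz": 0, "claw": 40}, {"ax": 0, "ay": 0, "az": 5, "dx": 0, "dy": 0, "dz": 0, "claw": 40}, {"ax": 0, "ay": 0, "az": 5, "dx": 0, "dy": 0, "dz": 0, "claw": 40}, {"ax": 0, "ay": 0, "az": 5, "dx": 0, "dy": 0, "dz": 0, "claw": 40}, {"ax": 0, "ay": 0, "az": 5, "dx": 0, "dy": 0, "dz": 0, "claw": 40}, {"ax": 0, "ay": 0, "az": 4.7, "dx": 0, "dy": 0, "dz": 0, "claw": 40}, {"ax": 0, "ay": 0, "az": 0, "dx": 0, "dy": 0, "dz": 0, "claw": 40}])

```text
time_s: 43.65
tcp_pos: [0.4353, 0.1898, 0.1513]
ee_rot: [[-0.962, 0.272, -0.0], [0.272, 0.962, 0.0], [0.0, -0.0, -1.0]]
wrist_force: [-0.6, 0.3, -2.6]
gripper_width: 0.568
gripper_force: 30.0
```

Run:
```python
from h import *
held(); go(*bed(-50,40),150,164.2)
c=capture("side");m=win(300,170,420,290)&wmask(c)
if m.any(): blob(c,m,.04,"weight side")
```

```text
0.5676757496103341 29.99748945236206 [-0.55900863  0.33255154 -2.63487334]
(-150, 0, None) (-140, 39, -15.0) (-130, 90, -15.6) (-120, 91, -16.2) (-110, 95, -16.3) (-100, 93, -16.4) (-90, 95, -16.9) (-80, 95, -17.2) (-70, 94, -17.6) (-60, 98, -17.9) (-50, 95, -18.1) (-40, 90, -18.8) (-30, 0, None) (-20, 0, None) (-10, 0, None) (0, 0, None) (10, 0, None) (20, 0, None) (30, 0, None) (40, 0, None) (50, 0, None) 
az 0.1 then d [-223.  -336.8    1.2] tcp [435.4 189.9 151.3] yaw 164.3 tilt [-0.0002  0.0002] t 43.7
weight side 1431 rect [495.9  48.5] [ 92.6 127.5] 75.9 mean [494.5  60.4]
```

Call:
play_rows(steps=[{"ax": 0, "ay": 0, "az": 0, "dx": -6.5, "dy": -11, "dz": 0, "claw": 40}, {"ax": 0, "ay": 0, "az": 0, "dx": -15, "dy": -22.5, "dz": 0, "claw": 40}, {"ax": 0, "ay": 0, "az": 0, "dx": -15, "dy": -22.5, "dz": 0, "claw": 40}, {"ax": 0, "ay": 0, "az": 0, "dx": -15, "dy": -22.5, "dz": 0, "claw": 40}, {"ax": 0, "ay": 0, "az": 0, "dx": -15, "dy": -22.5, "dz": 0, "claw": 40}, {"ax": 0, "ay": 0, "az": 0, "dx": -15, "dy": -22.5, "dz": 0, "claw": 40}, {"ax": 0, "ay": 0, "az": 0, "dx": -15, "dy": -22.5, "dz": 0, "claw": 40}, {"ax": 0, "ay": 0, "az": 0, "dx": -15, "dy": -22.5, "dz": 0, "claw": 40}, {"ax": 0, "ay": 0, "az": 0, "dx": -15, "dy": -22.5, "dz": 0, "claw": 40}, {"ax": 0, "ay": 0, "az": 0, "dx": -15, "dy": -22.5, "dz": 0, "claw": 40}, {"ax": 0, "ay": 0, "az": 0, "dx": -15, "dy": -22.5, "dz": 0, "claw": 40}, {"ax": 0, "ay": 0, "az": 0, "dx": -15, "dy": -22.5, "dz": 0, "claw": 40}, {"ax": 0, "ay": 0, "az": 0, "dx": -15, "dy": -22.5, "dz": 0, "claw": 40}, {"ax": 0, "ay": 0, "az": 0, "dx": -15, "dy": -22.5, "dz": 0, "claw": 40}, {"ax": 0, "ay": 0, "az": 0, "dx": -15, "dy": -22.5, "dz": 0, "claw": 40}, {"ax": 0, "ay": 0, "az": 0, "dx": -6.5, "dy": -11, "dz": 0, "claw": 40}, {"ax": 0, "ay": 0, "az": 0, "dx": 0, "dy": 0, "dz": 0, "claw": 40}, {"ax": 0, "ay": 0, "az": 0, "dx": 0, "dy": 0, "dz": 0, "claw": 40}])

```text
time_s: 45.55
tcp_pos: [0.5579, -0.1949, 0.1507]
ee_rot: [[-0.962, 0.272, -0.001], [0.272, 0.962, 0.0], [0.001, 0.0, -1.0]]
wrist_force: [0.4, 0.0, -1.3]
gripper_width: 0.561
gripper_force: 30.0
```

Run:
```python
from h import *
go(*bed(-50,40),53,164.2); onbed()
c=capture("side");cv2.imwrite("pics/s5.png",c["frame"])
```

```text
az -0.0 then d [-0.5  0.1 97.7] tcp [ 557.9 -194.9  150.7] yaw 164.2 tilt [-0.0012  0.0005] t 45.55
top 186 ctr [ 79.9 -40.6] size [23.1 49.5] ang 9.1 z [70.8 73.  75.2]
top 255 ctr [ -72.6 -119. ] size [51.3 41.1] ang 90.0 z [70.8 73.  75.4]
side 728 ctr [ -1.  -36.7] size [181.4  53. ] ang 1.2 z [71.3 73.2 75. ]
```

View pics/s5.png

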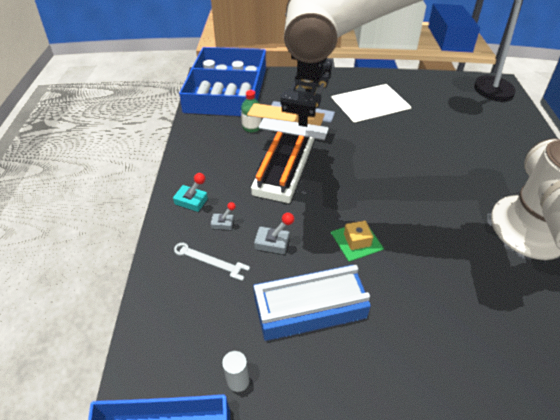

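The weight is on the pad at (358,237) and the held strip is above the bed at (292,120). Lowering.

Call:
play_rows(steps=[{"ax": 0, "ay": 0, "az": 0, "dx": -0.5, "dy": 0, "dz": 20, "claw": 40}, {"ax": 0, "ay": 0, "az": 0, "dx": 0, "dy": 0, "dz": 25, "claw": 40}, {"ax": 0, "ay": 0, "az": 0, "dx": 0, "dy": 0, "dz": 25, "claw": 40}, {"ax": 0, "ay": 0, "az": 0, "dx": 0, "dy": 0, "dz": 15, "claw": 40}, {"ax": 0, "ay": 0, "az": 0, "dx": 0, "dy": 0, "dz": 7, "claw": 40}, {"ax": 0, "ay": 0, "az": 0, "dx": 0, "dy": 0, "dz": 3, "claw": 40}, {"ax": 0, "ay": 0, "az": 0, "dx": 0, "dy": 0, "dz": 1.5, "claw": 40}, {"ax": 0, "ay": 0, "az": 0, "dx": 0, "dy": 0, "dz": 1, "claw": 40}, {"ax": 0, "ay": 0, "az": 0, "dx": 0, "dy": 0, "dz": 1, "claw": 40}, {"ax": 0, "ay": 0, "az": 0, "dx": 0, "dy": 0, "dz": 0.5, "claw": 40}, {"ax": 0, "ay": 0, "az": 0, "dx": 0, "dy": 0, "dz": 0, "claw": 40}])

```text
time_s: 46.8
tcp_pos: [0.5597, -0.1951, 0.0526]
ee_rot: [[-0.962, 0.272, 0.002], [0.272, 0.962, -0.0], [-0.002, 0.0, -1.0]]
wrist_force: [0.6, 0.8, -0.7]
gripper_width: 0.56
gripper_force: 30.0
```

Call:
play_rows(steps=[{"ax": 0, "ay": 0, "az": 0, "dx": 0, "dy": 0, "dz": 0.5, "claw": 40}, {"ax": 0, "ay": 0, "az": 0, "dx": 0, "dy": 0, "dz": 0, "claw": 40}, {"ax": 0, "ay": 0, "az": 0, "dx": 0, "dy": 0, "dz": 0, "claw": 60}, {"ax": 0, "ay": 0, "az": 0, "dx": 0, "dy": 0, "dz": 0, "claw": 60}, {"ax": 0, "ay": 0, "az": 0, "dx": 0, "dy": 0, "dz": 0, "claw": 60}, {"ax": 0, "ay": 0, "az": 0, "dx": 0, "dy": 0, "dz": -10, "claw": 60}, {"ax": 0, "ay": 0, "az": 0, "dx": 0, "dy": 0, "dz": -30, "claw": 60}, {"ax": 0, "ay": 0, "az": -5, "dx": 0, "dy": 0, "dz": -30, "claw": 20}, {"ax": 0, "ay": 0, "az": -5, "dx": 0, "dy": 0, "dz": 0, "claw": 0}, {"ax": 0, "ay": 0, "az": -5, "dx": 0, "dy": 0, "dz": 0, "claw": 0}, {"ax": 0, "ay": 0, "az": -5, "dx": 0, "dy": 0, "dz": 0, "claw": 0}, {"ax": 0, "ay": 0, "az": -5, "dx": 0, "dy": 0, "dz": 0, "claw": 0}, {"ax": 0, "ay": 0, "az": -4.7, "dx": 0, "dy": 0, "dz": 0, "claw": 0}, {"ax": 0, "ay": 0, "az": 0, "dx": 0, "dy": 0, "dz": 0, "claw": 0}])

```text
time_s: 48.2
tcp_pos: [0.5592, -0.1951, 0.1222]
ee_rot: [[-0.971, -0.24, 0.001], [-0.24, 0.971, -0.0], [-0.001, -0.0, -1.0]]
wrist_force: [0.1, -0.0, 0.5]
gripper_width: 0.139
gripper_force: 0.0
```

```bash
python3 - 2>/dev/null <<'E'
from h import *
onbed(); pile();go(*mag(45,1),120,193.9)
E
```

```text
top 437 ctr [65.8 38.2] size [48.7 48.8] ang 89.4 z [71.  73.1 75.2]
top 217 ctr [ 78.2 -39.6] size [28.8 52.4] ang 14.7 z [71.4 73.  75.5]
top 402 ctr [ -67.9 -119.1] size [51.2 50.3] ang 89.5 z [71.1 73.3 75.3]
top 184 ctr [-82.4 -40.7] size [50.8 18.7] ang 88.5 z [70.7 73.  75.3]
side 266 ctr [  42.8 -115.3] size [54.6 88.7] ang 89.5 z [70.1 72.1 73.7]
side 704 ctr [ -0.9 -37.9] size [181.5  54.5] ang 0.4 z [71.3 73.2 74.9]
-116 nan; -112 nan; -108 nan; -104 48.7; -100 49.6; -96 49.9; -92 53.1; -88 53.1; -84 52.8; -80 52.9; 60 53.1; 70 53.1; 76 52.8; 80 53.0; 84 52.9; 88 50.5; 
az -0.1 then d [-140.2  403.     1.9] tcp [ 559.1 -195.1  121.9] yaw -166.2 tilt [ 0.0004 -0.0001] t 48.35
```

Call:
play_rows(steps=[{"ax": 0, "ay": 0, "az": 0, "dx": -3.5, "dy": 12.5, "dz": 0, "claw": 0}, {"ax": 0, "ay": 0, "az": 0, "dx": -9.5, "dy": 27, "dz": 0, "claw": 0}, {"ax": 0, "ay": 0, "az": 0, "dx": -9.5, "dy": 27, "dz": 0, "claw": 0}, {"ax": 0, "ay": 0, "az": 0, "dx": -9.5, "dy": 27, "dz": 0, "claw": 0}, {"ax": 0, "ay": 0, "az": 0, "dx": -9.5, "dy": 27, "dz": 0, "claw": 0}, {"ax": 0, "ay": 0, "az": 0, "dx": -9.5, "dy": 27, "dz": 0, "claw": 0}, {"ax": 0, "ay": 0, "az": 0, "dx": -9.5, "dy": 27, "dz": 0, "claw": 0}, {"ax": 0, "ay": 0, "az": 0, "dx": -9.5, "dy": 27, "dz": 0, "claw": 0}, {"ax": 0, "ay": 0, "az": 0, "dx": -9.5, "dy": 27, "dz": 0, "claw": 0}, {"ax": 0, "ay": 0, "az": 0, "dx": -9.5, "dy": 27, "dz": 0, "claw": 0}, {"ax": 0, "ay": 0, "az": 0, "dx": -9.5, "dy": 27, "dz": 0, "claw": 0}, {"ax": 0, "ay": 0, "az": 0, "dx": -9.5, "dy": 27, "dz": 0, "claw": 0}, {"ax": 0, "ay": 0, "az": 0, "dx": -9.5, "dy": 27, "dz": 0, "claw": 0}, {"ax": 0, "ay": 0, "az": 0, "dx": -9.5, "dy": 27, "dz": 0, "claw": 0}, {"ax": 0, "ay": 0, "az": 0, "dx": -9.5, "dy": 27, "dz": 0, "claw": 0}, {"ax": 0, "ay": 0, "az": 0, "dx": -3.5, "dy": 12.5, "dz": 0, "claw": 0}, {"ax": 0, "ay": 0, "az": 0, "dx": 0, "dy": 0, "dz": 0, "claw": 0}, {"ax": 0, "ay": 0, "az": 0, "dx": 0, "dy": 0, "dz": 25, "claw": 0}, {"ax": 0, "ay": 0, "az": 0, "dx": 0, "dy": 0, "dz": 25, "claw": 0}, {"ax": 0, "ay": 0, "az": 0, "dx": 0, "dy": 0, "dz": 0, "claw": 0}])

```text
time_s: 50.35
tcp_pos: [0.5951, 0.2272, 0.0679]
ee_rot: [[-0.971, -0.238, -0.008], [-0.238, 0.971, -0.004], [0.008, -0.002, -1.0]]
wrist_force: [-0.5, -0.6, -0.6]
gripper_width: 0.002
gripper_force: 0.0
```

Run:
```python
from h import *
go(*mag(45,1),38.5,193.9)
```

```text
az -0.1 then d [-4.1  1.8 29.4] tcp [595.1 227.2  67.9] yaw -166.2 tilt [-0.0077 -0.004 ] t 50.35
```

Call:
play_rows(steps=[{"ax": 0, "ay": 0, "az": 0, "dx": -2, "dy": 0, "dz": 12, "claw": 0}, {"ax": 0, "ay": 0, "az": 0, "dx": 0, "dy": 0, "dz": 10, "claw": 0}, {"ax": 0, "ay": 0, "az": 0, "dx": 0, "dy": 0, "dz": 6, "claw": 0}, {"ax": 0, "ay": 0, "az": 0, "dx": 0, "dy": 0, "dz": 3, "claw": 0}, {"ax": 0, "ay": 0, "az": 0, "dx": 0, "dy": 0, "dz": 1.5, "claw": 0}, {"ax": 0, "ay": 0, "az": 0, "dx": 0, "dy": 0, "dz": 1.2, "claw": 0}, {"ax": 0, "ay": 0, "az": 0, "dx": 0, "dy": 0, "dz": 0, "claw": 0}, {"ax": 0, "ay": 0, "az": 0, "dx": 0, "dy": 0, "dz": 0, "claw": 0}])

```text
time_s: 51.15
tcp_pos: [0.6003, 0.2303, 0.0394]
ee_rot: [[-0.971, -0.241, 0.001], [-0.241, 0.971, 0.0], [-0.001, -0.0, -1.0]]
wrist_force: [-2.0, -1.6, 6.6]
gripper_width: 0.006
gripper_force: 2.7
```

Call:
play_rows(steps=[{"ax": 0, "ay": 0, "az": 0, "dx": 2, "dy": 0, "dz": 0.7, "claw": 0}, {"ax": 0, "ay": 0, "az": 0, "dx": 5, "dy": 0, "dz": 0, "claw": 0}, {"ax": 0, "ay": 0, "az": 0, "dx": 7, "dy": 0, "dz": 0, "claw": 0}, {"ax": 0, "ay": 0, "az": 0, "dx": 7, "dy": 0, "dz": 0, "claw": 0}, {"ax": 0, "ay": 0, "az": 0, "dx": 7, "dy": 0, "dz": 0, "claw": 0}, {"ax": 0, "ay": 0, "az": 0, "dx": 7, "dy": 0, "dz": 0, "claw": 0}, {"ax": 0, "ay": 0, "az": 0, "dx": 7, "dy": 0, "dz": 0, "claw": 0}, {"ax": 0, "ay": 0, "az": 0, "dx": 7, "dy": 0, "dz": 0, "claw": 0}, {"ax": 0, "ay": 0, "az": 0, "dx": 7, "dy": 0, "dz": 0, "claw": 0}, {"ax": 0, "ay": 0, "az": 0, "dx": 7, "dy": 0, "dz": 0, "claw": 0}, {"ax": 0, "ay": 0, "az": 0, "dx": 7, "dy": 0, "dz": 0, "claw": 0}, {"ax": 0, "ay": 0, "az": 0, "dx": 6, "dy": 0, "dz": 0, "claw": 0}, {"ax": 0, "ay": 0, "az": 0, "dx": 0, "dy": 0, "dz": 0, "claw": 0}, {"ax": 0, "ay": 0, "az": 0, "dx": 0, "dy": 0, "dz": -20, "claw": 0}, {"ax": 0, "ay": 0, "az": 0, "dx": 0, "dy": 0, "dz": -25, "claw": 40}, {"ax": 0, "ay": 0, "az": 0, "dx": 0, "dy": 0, "dz": 0, "claw": 87}, {"ax": 0, "ay": 0, "az": 0, "dx": 0, "dy": 0, "dz": 0, "claw": 87}])

```text
time_s: 52.85
tcp_pos: [0.5258, 0.212, 0.0823]
ee_rot: [[-0.971, -0.24, -0.0], [-0.24, 0.971, 0.001], [-0.0, 0.001, -1.0]]
wrist_force: [-0.0, -0.3, -0.6]
gripper_width: 0.19
gripper_force: 0.0
```

Run:
```python
from h import *
front(.053); go(*mag(-127,1.5),32)
```

```text
top 579 front -167.7 y -25.9 25.5
 pile z at x=60: 50.0
   50 49.5   60 50.1   70 50.4   80 49.7
side 442 front -166.5 y -24.8 28.0
 pile z at x=60: 49.8
   50 49.9   60 49.8   70 49.9   80 49.6
az 0.0 then d [96.5  0.7 49.4] tcp [525.3 211.5  81.2] yaw -166.1 tilt [-0.0019 -0.0009] t 52.95
```

Call:
play_rows(steps=[{"ax": 0, "ay": 0, "az": 0, "dx": 32, "dy": 0.5, "dz": 0, "claw": 87}, {"ax": 0, "ay": 0, "az": 0, "dx": 32, "dy": 0, "dz": 0, "claw": 87}, {"ax": 0, "ay": 0, "az": 0, "dx": 32, "dy": 0, "dz": 0, "claw": 87}, {"ax": 0, "ay": 0, "az": 0, "dx": 0, "dy": 0, "dz": 0, "claw": 87}, {"ax": 0, "ay": 0, "az": 0, "dx": 0, "dy": 0, "dz": 20, "claw": 87}, {"ax": 0, "ay": 0, "az": 0, "dx": 0, "dy": 0, "dz": 20, "claw": 87}, {"ax": 0, "ay": 0, "az": 0, "dx": 0, "dy": 0, "dz": 10, "claw": 87}, {"ax": 0, "ay": 0, "az": 0, "dx": 0, "dy": 0, "dz": 0, "claw": 87}, {"ax": 0, "ay": 0, "az": 0, "dx": 0, "dy": 0, "dz": 0, "claw": 40}, {"ax": 0, "ay": 0, "az": 0, "dx": 0, "dy": 0, "dz": 0, "claw": 40}, {"ax": 0, "ay": 0, "az": 0, "dx": 0, "dy": 0, "dz": 0, "claw": 40}, {"ax": 0, "ay": 0, "az": 0, "dx": 0, "dy": 0, "dz": 0, "claw": 40}, {"ax": 0, "ay": 0, "az": 0, "dx": 0, "dy": 0, "dz": 0, "claw": 40}, {"ax": 0, "ay": 0, "az": 0, "dx": 0, "dy": 0, "dz": 0, "claw": 40}, {"ax": 0, "ay": 0, "az": 0, "dx": 0, "dy": 0, "dz": 0, "claw": 40}, {"ax": 0, "ay": 0, "az": 0, "dx": 0, "dy": 0, "dz": 0, "claw": 40}])

```text
time_s: 54.55
tcp_pos: [0.433, 0.1894, 0.0324]
ee_rot: [[-0.971, -0.241, 0.0], [-0.241, 0.971, 0.0], [-0.0, -0.0, -1.0]]
wrist_force: [-0.3, -1.0, 2.3]
gripper_width: 0.558
gripper_force: 30.0
```

Call:
play_rows(steps=[{"ax": 0, "ay": 0, "az": 0, "dx": 0, "dy": 0, "dz": -5, "claw": 40}, {"ax": 0, "ay": 0, "az": 0, "dx": 0, "dy": 0, "dz": -10, "claw": 40}, {"ax": 0, "ay": 0, "az": 0, "dx": 0, "dy": 0, "dz": -20, "claw": 40}, {"ax": 0, "ay": 0, "az": 0, "dx": 0, "dy": 0, "dz": -20, "claw": 40}, {"ax": 0, "ay": 0, "az": 0, "dx": 0, "dy": 0, "dz": -20, "claw": 40}, {"ax": 0, "ay": 0, "az": 0, "dx": 0, "dy": 0, "dz": -20, "claw": 40}, {"ax": 0, "ay": 0, "az": 0, "dx": 0, "dy": 0, "dz": -23, "claw": 40}, {"ax": 0, "ay": 0, "az": 5, "dx": 0, "dy": 0, "dz": 0, "claw": 40}, {"ax": 0, "ay": 0, "az": 5, "dx": 0, "dy": 0, "dz": 0, "claw": 40}, {"ax": 0, "ay": 0, "az": 5, "dx": 0, "dy": 0, "dz": 0, "claw": 40}, {"ax": 0, "ay": 0, "az": 5, "dx": 0, "dy": 0, "dz": 0, "claw": 40}, {"ax": 0, "ay": 0, "az": 5, "dx": 0, "dy": 0, "dz": 0, "claw": 40}, {"ax": 0, "ay": 0, "az": 4.7, "dx": 0, "dy": 0, "dz": 0, "claw": 40}, {"ax": 0, "ay": 0, "az": 0, "dx": 0, "dy": 0, "dz": 0, "claw": 40}])

```text
time_s: 55.95
tcp_pos: [0.4326, 0.1892, 0.1505]
ee_rot: [[-0.962, 0.272, -0.0], [0.272, 0.962, 0.0], [0.0, 0.0, -1.0]]
wrist_force: [0.7, -0.1, -2.0]
gripper_width: 0.561
gripper_force: 30.0
```

Run:
```python
from h import *
held(); go(*bed(-51,118),150,164.2)
```

```text
0.5611804823693369 29.99588191509247 [ 0.65967582 -0.09009735 -2.04442333]
(-150, 0, None) (-140, 37, -15.5) (-130, 89, -15.6) (-120, 91, -16.1) (-110, 93, -16.6) (-100, 91, -16.3) (-90, 94, -17.0) (-80, 95, -17.2) (-70, 95, -17.3) (-60, 97, -17.9) (-50, 95, -18.1) (-40, 97, -18.4) (-30, 2, -19.0) (-20, 0, None) (-10, 0, None) (0, 0, None) (10, 0, None) (20, 0, None) (30, 0, None) (40, 0, None) (50, 0, None) 
az 0.1 then d [-224.5 -257.4    0.3] tcp [432.6 189.2 150.4] yaw 164.3 tilt [-0.0002  0.0002] t 56.0
```

Call:
play_rows(steps=[{"ax": 0, "ay": 0, "az": 0, "dx": -7.5, "dy": -7.5, "dz": 0, "claw": 40}, {"ax": 0, "ay": 0, "az": 0, "dx": -19, "dy": -22, "dz": 0, "claw": 40}, {"ax": 0, "ay": 0, "az": 0, "dx": -19, "dy": -22, "dz": 0, "claw": 40}, {"ax": 0, "ay": 0, "az": 0, "dx": -19, "dy": -22, "dz": 0, "claw": 40}, {"ax": 0, "ay": 0, "az": 0, "dx": -19, "dy": -22, "dz": 0, "claw": 40}, {"ax": 0, "ay": 0, "az": 0, "dx": -19, "dy": -22, "dz": 0, "claw": 40}, {"ax": 0, "ay": 0, "az": 0, "dx": -19, "dy": -22, "dz": 0, "claw": 40}, {"ax": 0, "ay": 0, "az": 0, "dx": -19, "dy": -22, "dz": 0, "claw": 40}, {"ax": 0, "ay": 0, "az": 0, "dx": -19, "dy": -22, "dz": 0, "claw": 40}, {"ax": 0, "ay": 0, "az": 0, "dx": -19, "dy": -22, "dz": 0, "claw": 40}, {"ax": 0, "ay": 0, "az": 0, "dx": -19, "dy": -22, "dz": 0, "claw": 40}, {"ax": 0, "ay": 0, "az": 0, "dx": -19, "dy": -22, "dz": 0, "claw": 40}, {"ax": 0, "ay": 0, "az": 0, "dx": -7.5, "dy": -7.5, "dz": 0, "claw": 40}, {"ax": 0, "ay": 0, "az": 0, "dx": 0, "dy": 0, "dz": 0, "claw": 40}, {"ax": 0, "ay": 0, "az": 0, "dx": 0, "dy": 0, "dz": 0, "claw": 40}])

```text
time_s: 57.5
tcp_pos: [0.5779, -0.1187, 0.1498]
ee_rot: [[-0.962, 0.272, -0.001], [0.272, 0.962, 0.0], [0.001, 0.0, -1.0]]
wrist_force: [0.4, 0.4, -2.0]
gripper_width: 0.564
gripper_force: 30.0
```

Run:
```python
from h import *
go(*bed(-51,118),53,164.2)
```

```text
az 0.0 then d [-0.9 -0.7 96.8] tcp [ 577.9 -118.7  149.8] yaw 164.2 tilt [-0.0011  0.0004] t 57.5
```

Call:
play_rows(steps=[{"ax": 0, "ay": 0, "az": 0, "dx": -1, "dy": -0.5, "dz": 20, "claw": 40}, {"ax": 0, "ay": 0, "az": 0, "dx": 0, "dy": 0, "dz": 25, "claw": 40}, {"ax": 0, "ay": 0, "az": 0, "dx": 0, "dy": 0, "dz": 25, "claw": 40}, {"ax": 0, "ay": 0, "az": 0, "dx": 0, "dy": 0, "dz": 15, "claw": 40}, {"ax": 0, "ay": 0, "az": 0, "dx": 0, "dy": 0, "dz": 7, "claw": 40}, {"ax": 0, "ay": 0, "az": 0, "dx": 0, "dy": 0, "dz": 2, "claw": 40}, {"ax": 0, "ay": 0, "az": 0, "dx": 0, "dy": 0, "dz": 1.5, "claw": 40}, {"ax": 0, "ay": 0, "az": 0, "dx": 0, "dy": 0, "dz": 1, "claw": 40}, {"ax": 0, "ay": 0, "az": 0, "dx": 0, "dy": 0, "dz": 1, "claw": 40}, {"ax": 0, "ay": 0, "az": 0, "dx": 0, "dy": 0, "dz": 0.5, "claw": 40}, {"ax": 0, "ay": 0, "az": 0, "dx": 0, "dy": 0, "dz": 0, "claw": 40}, {"ax": 0, "ay": 0, "az": 0, "dx": 0, "dy": 0, "dz": 0, "claw": 40}])

```text
time_s: 58.7
tcp_pos: [0.5799, -0.1197, 0.0526]
ee_rot: [[-0.962, 0.272, 0.001], [0.272, 0.962, -0.0], [-0.001, 0.0, -1.0]]
wrist_force: [0.9, 0.8, -0.1]
gripper_width: 0.562
gripper_force: 30.0
```

Call:
play_rows(steps=[{"ax": 0, "ay": 0, "az": 0, "dx": 0, "dy": 0, "dz": 0, "claw": 60}, {"ax": 0, "ay": 0, "az": 0, "dx": 0, "dy": 0, "dz": 0, "claw": 60}, {"ax": 0, "ay": 0, "az": 0, "dx": 0, "dy": 0, "dz": 0, "claw": 60}, {"ax": 0, "ay": 0, "az": 0, "dx": 0, "dy": 0, "dz": -10, "claw": 60}, {"ax": 0, "ay": 0, "az": 0, "dx": 0, "dy": 0, "dz": -30, "claw": 60}, {"ax": 0, "ay": 0, "az": 0, "dx": 0, "dy": 0, "dz": -40, "claw": 20}, {"ax": 0, "ay": 0, "az": 0, "dx": 0, "dy": 0, "dz": -20, "claw": 0}, {"ax": 0, "ay": 0, "az": 0, "dx": 40, "dy": 0, "dz": 0, "claw": 0}, {"ax": 0, "ay": 0, "az": 0, "dx": 40, "dy": 0, "dz": 0, "claw": 0}, {"ax": 0, "ay": 0, "az": -4, "dx": 0, "dy": 40, "dz": 0, "claw": 0}, {"ax": 0, "ay": 0, "az": 0, "dx": 0, "dy": 40, "dz": 0, "claw": 0}, {"ax": 0, "ay": 0, "az": 0, "dx": 0, "dy": 40, "dz": 0, "claw": 0}, {"ax": 0, "ay": 0, "az": 0, "dx": 0, "dy": 0, "dz": 0, "claw": 0}])

```text
time_s: 60.0
tcp_pos: [0.5311, 0.0225, 0.1534]
ee_rot: [[-0.98, 0.2, 0.003], [0.2, 0.98, 0.001], [-0.003, 0.001, -1.0]]
wrist_force: [0.2, -0.0, -0.1]
gripper_width: 0.06
gripper_force: 0.0
```

Run:
```python
from h import *
onbed()
for n,w in (("side",win(270,195,305,235)),("top",win(225,195,275,245))):
    c=capture(n);b,g,r=bgr(c);m=w&(r>120)&(g<70)&(b<70)
    if m.any(): blob(c,m,.095,"ball "+n)
    cv2.imwrite(f"pics/{n}6.png",c["frame"])
a=np.radians(-11.7);go(635-75*np.cos(a),53.5-75*np.sin(a),68,168.3)
```

```text
top 1877 ctr [ -2. 117.] size [ 50.7 180.7] ang 89.6 z [70.7 73.1 75.3]
top 1784 ctr [ 0.2 38.8] size [ 48.9 179.2] ang 89.5 z [70.9 73.1 75.3]
top 1878 ctr [ -1.7 -40.7] size [180.7  51. ] ang 0.0 z [70.9 73.2 75.4]
top 1853 ctr [  -3.2 -119.8] size [ 52.3 179.5] ang 88.9 z [70.8 73.  75.1]
side 435 ctr [  30.  -115.3] size [ 55.3 114.1] ang 89.1 z [70.  72.1 73.9]
side 602 ctr [ 18.5 -37.6] size [142.6  54.6] ang 0.6 z [71.4 73.2 74.9]
side 853 ctr [ 13.4 120.8] size [ 53.7 151.3] ang 89.9 z [70.8 72.5 74.2]
ball side 112 rect [601.3  63.2] [23.2 30.7] 0.2 mean [601.3  63. ]
ball top 31 rect [607.3  62.2] [ 7.4 20.7] 17.5 mean [607.1  61.5]
az -0.1 then d [-21.3  55.7  84.5] tcp [529.4  18.5 152.5] yaw 168.2 tilt [ 0.0001 -0.    ] t 60.2
```

View pics/side6.png

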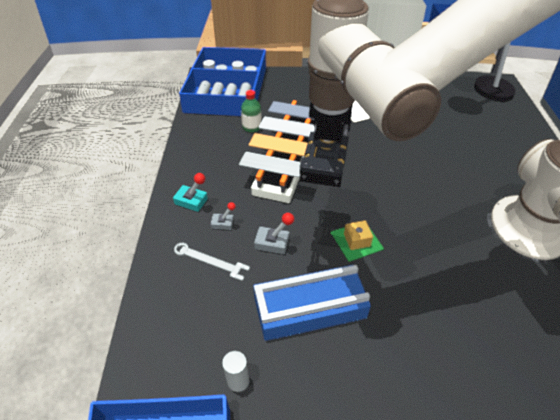

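All four strips lie on the rails, the magazine is empty at (312,300) and the weight is on the pad at (358,237). Now the lever, whose ball is at (288,218).

Call:
play_rows(steps=[{"ax": 0, "ay": 0, "az": 0, "dx": -10, "dy": 28, "dz": 0, "claw": 0}, {"ax": 0, "ay": 0, "az": 0, "dx": -11, "dy": 28, "dz": 0, "claw": 0}, {"ax": 0, "ay": 0, "az": 0, "dx": 0, "dy": 0, "dz": 0, "claw": 0}, {"ax": 0, "ay": 0, "az": 0, "dx": 0, "dy": 0, "dz": 25, "claw": 0}, {"ax": 0, "ay": 0, "az": 0, "dx": 0, "dy": 0, "dz": 25, "claw": 0}, {"ax": 0, "ay": 0, "az": 0, "dx": 0, "dy": 0, "dz": 25, "claw": 0}, {"ax": 0, "ay": 0, "az": 0, "dx": 0, "dy": 0, "dz": 9, "claw": 0}, {"ax": 0, "ay": 0, "az": 0, "dx": 0, "dy": 0, "dz": 0, "claw": 0}, {"ax": 0, "ay": 0, "az": 0, "dx": -10, "dy": 0, "dz": 0, "claw": 0}, {"ax": 0, "ay": 0, "az": 0, "dx": -10, "dy": 0, "dz": 0, "claw": 0}, {"ax": 0, "ay": 0, "az": 0, "dx": -10, "dy": 0, "dz": 0, "claw": 0}, {"ax": 0, "ay": 0, "az": 0, "dx": -10, "dy": 0, "dz": 0, "claw": 0}, {"ax": 0, "ay": 0, "az": 0, "dx": -10, "dy": 0, "dz": 0, "claw": 0}, {"ax": 0, "ay": 0, "az": 0, "dx": -10, "dy": 0, "dz": 0, "claw": 0}, {"ax": 0, "ay": 0, "az": 0, "dx": -10, "dy": 0, "dz": 0, "claw": 0}, {"ax": 0, "ay": 0, "az": 0, "dx": -10, "dy": 0, "dz": 0, "claw": 0}, {"ax": 0, "ay": 0, "az": 0, "dx": 0, "dy": 0, "dz": 0, "claw": 0}])

```text
time_s: 61.9
tcp_pos: [0.6414, 0.0529, 0.0677]
ee_rot: [[-0.979, 0.205, 0.001], [0.205, 0.979, -0.0], [-0.001, 0.0, -1.0]]
wrist_force: [-0.3, 0.5, -0.1]
gripper_width: 0.004
gripper_force: 0.0
```

Run:
```python
from h import *
c=capture("side");b,g,r=bgr(c);m=win(230,190,310,250)&(r>120)&(g<70)&(b<70)
if m.any(): blob(c,m,.095,"ball side")
a=np.radians(-11.7);go(635+14*np.cos(a),53.5+14*np.sin(a),68,168.3)
```

```text
ball side 36 rect [719.8  26.8] [10.8 21.1] 4.8 mean [721.1  26.9]
az -0.1 then d [-8.3 -0.7 -0.2] tcp [640.7  53.   67.8] yaw 168.2 tilt [0.0004 0.0001] t 61.95
```

Call:
play_rows(steps=[{"ax": 0, "ay": 0, "az": 0, "dx": -4, "dy": 0, "dz": 0, "claw": 0}, {"ax": 0, "ay": 0, "az": 0, "dx": -4, "dy": 0, "dz": 0, "claw": 0}, {"ax": 0, "ay": 0, "az": 0, "dx": 0, "dy": 0, "dz": 0, "claw": 0}, {"ax": 0, "ay": 0, "az": 0, "dx": 0, "dy": 0, "dz": 0, "claw": 0}])

```text
time_s: 62.35
tcp_pos: [0.6479, 0.0516, 0.0683]
ee_rot: [[-0.979, 0.204, 0.0], [0.204, 0.979, 0.0], [-0.0, 0.0, -1.0]]
wrist_force: [-0.2, 0.1, -0.4]
gripper_width: 0.004
gripper_force: 0.1
```

Run:
```python
from h import *
c=capture("wrist");b,g,r=bgr(c);P=cloud(c)*1000;m=(r>110)&(g<70)&(b<70)&(P[...,2]>40);k,l,st,ce=cv2.connectedComponentsWithStats(m.astype(np.uint8))
a=np.radians(-11.7);X=np.array([np.cos(a),np.sin(a)])
for i in range(1,k):
    if st[i,4]>15: p=np.median(P[l==i],0);print("wrist",st[i,4],p.round(),"sw x",((p[:2]-[635,53.5])@X).round(1))
c=capture("side");b,g,r=bgr(c);P=cloud(c)*1000;m=(r>110)&(g<80)&(b<80)&win(150,150,320,260);k,l,st,ce=cv2.connectedComponentsWithStats(m.astype(np.uint8))
for i in range(1,k):
    if st[i,4]>8: p=np.median(P[l==i],0);print("side",st[i,4],ce[i].round(),p.round(),"sw x",((p[:2]-[635,53.5])@X).round(1))
```

```text
side 108 [199. 178.] [803. -56.  98.] sw x 187.0
side 56 [231. 205.] [729.   2.  68.] sw x 102.6
```

Call:
play_rows(steps=[{"ax": 0, "ay": 0, "az": 0, "dx": -2, "dy": 0, "dz": 0, "claw": 0}, {"ax": 0, "ay": 0, "az": 0, "dx": 0, "dy": 0, "dz": 0, "claw": 0}, {"ax": 0, "ay": 0, "az": 0, "dx": 0, "dy": 0, "dz": 0, "claw": 0}])

```text
time_s: 62.75
tcp_pos: [0.6497, 0.0511, 0.0681]
ee_rot: [[-0.979, 0.204, -0.0], [0.204, 0.979, -0.0], [0.0, -0.0, -1.0]]
wrist_force: [-0.8, 0.5, -0.4]
gripper_width: 0.007
gripper_force: 0.4
```

Force is starting to rise. A couple more millimetres, then back off and look.

Call:
play_rows(steps=[{"ax": 0, "ay": 0, "az": 0, "dx": -2, "dy": 0, "dz": 0, "claw": 0}, {"ax": 0, "ay": 0, "az": 0, "dx": 0, "dy": 0, "dz": 0, "claw": 0}, {"ax": 0, "ay": 0, "az": 0, "dx": 0, "dy": 0, "dz": 0, "claw": 0}])

```text
time_s: 63.05
tcp_pos: [0.6516, 0.0507, 0.068]
ee_rot: [[-0.979, 0.204, -0.0], [0.204, 0.979, -0.0], [0.0, -0.0, -1.0]]
wrist_force: [-1.4, -0.6, -0.3]
gripper_width: 0.009
gripper_force: 0.5
```

Call:
play_rows(steps=[{"ax": 0, "ay": 0, "az": 0, "dx": -1.5, "dy": 0, "dz": 0, "claw": 0}, {"ax": 0, "ay": 0, "az": 0, "dx": 0, "dy": 0, "dz": 0, "claw": 0}, {"ax": 0, "ay": 0, "az": 0, "dx": 15, "dy": 0, "dz": 0, "claw": 0}, {"ax": 0, "ay": 0, "az": 0, "dx": 30, "dy": 0, "dz": 0, "claw": 0}, {"ax": 0, "ay": 0, "az": 0, "dx": 30, "dy": 0, "dz": 0, "claw": 0}, {"ax": 0, "ay": 0, "az": 0, "dx": 0, "dy": 0, "dz": -40, "claw": 0}, {"ax": 0, "ay": 0, "az": 0, "dx": 0, "dy": 0, "dz": -45, "claw": 0}, {"ax": 0, "ay": 0, "az": 0, "dx": 20, "dy": -40, "dz": 0, "claw": 0}, {"ax": 0, "ay": 0, "az": 0, "dx": 20, "dy": -40, "dz": 0, "claw": 0}, {"ax": 0, "ay": 0, "az": 0, "dx": 10, "dy": -40, "dz": 0, "claw": 0}, {"ax": 0, "ay": 0, "az": 0, "dx": 10, "dy": -40, "dz": 0, "claw": 0}, {"ax": 0, "ay": 0, "az": 0, "dx": 10, "dy": -40, "dz": 0, "claw": 0}, {"ax": 0, "ay": 0, "az": 0, "dx": 0, "dy": -40, "dz": 0, "claw": 0}, {"ax": 0, "ay": 0, "az": 0, "dx": 0, "dy": 0, "dz": 0, "claw": 0}, {"ax": 0, "ay": 0, "az": 0, "dx": 0, "dy": 0, "dz": 0, "claw": 0}])

```text
time_s: 64.55
tcp_pos: [0.4631, -0.1559, 0.1539]
ee_rot: [[-0.979, 0.206, 0.003], [0.206, 0.979, -0.001], [-0.003, 0.0, -1.0]]
wrist_force: [0.0, 0.3, -0.4]
gripper_width: 0.008
gripper_force: 0.0
```

Run:
```python
from h import *
a=np.radians(-11.7);X=np.array([np.cos(a),np.sin(a)])
for n,w in (("side",win(245,180,320,260)),("top",win(235,190,272,250))):
    c=capture(n);b,g,r=bgr(c);m=w&(r>110)&(g<80)&(b<80);P=cloud(c)*1000
    cv2.imwrite(f"pics/{n}7.png",c["frame"])
    if m.any(): q=blob(c,m,.095,"ball "+n); print(((np.array(q[0])-[635,53.5])@X).round(1),np.median(P[m],0).round())
    m=(win(310,190,400,270) if n=="side" else win(220,260,300,345))&wmask(c)
    if m.any(): blob(c,m,.04,"weight "+n)
onbed()
```

```text
ball side 121 rect [674.4  49.7] [25.5 31.7] 2.2 mean [673.8  49.2]
39.3 [672.  52.  97.]
weight side 491 rect [443.4  59.3] [54.7 70.7] 9.6 mean [443.5  59.5]
ball top 105 rect [672.9  45.7] [23.5 21.6] 88.9 mean [672.9  45.1]
38.7 [672.  44. 102.]
top 1917 ctr [ -2. 117.] size [ 50.7 180.7] ang 89.6 z [70.9 73.1 75.3]
top 1780 ctr [ 0.2 38.6] size [ 48.9 179.1] ang 89.3 z [70.9 73.1 75.4]
top 1871 ctr [ -1.7 -40.6] size [180.7  50.9] ang 0.1 z [70.8 73.1 75.3]
top 1865 ctr [  -3.  -119.8] size [ 52.3 179.8] ang 88.9 z [70.8 73.1 75.3]
side 680 ctr [  -0.8 -114.7] size [ 55.3 175.8] ang 89.6 z [70.3 72.1 73.7]
side 791 ctr [ -0.9 -37.8] size [181.5  54.6] ang 0.6 z [71.2 73.2 75. ]
side 1073 ctr [ -1.3 120.2] size [ 54.4 180.9] ang 89.4 z [70.9 72.5 74.2]
```

View pics/top7.png

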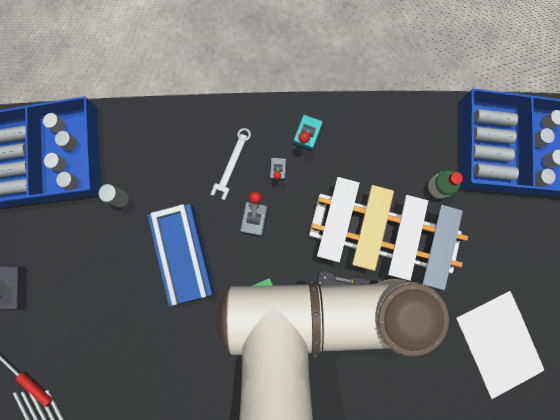

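The ball is at (256,198), about +39 mm from the housing's centre, so the lever is fully over. All four strips are square on the rails. The arm hides the weight here, so I'll check its top face in the side view.

Run:
```python
from h import *
c=capture("side");P=cloud(c)*1000;w=win(310,190,400,270)
m=w&wmask(c)&(P[...,2]>36.5)&(P[...,2]<46);m=cv2.morphologyEx(m.astype(np.uint8),cv2.MORPH_OPEN,np.ones((3,3)))>0
blob(c,m,.04,"weight top face")
b,g,r=bgr(c);blob(c,w&(g>r+40)&(g>b+30),.004,"pad")
cv2.imwrite("pics/wt.png",cv2.resize(c["frame"][190:270,310:400],None,fx=6,fy=6))
```

```text
weight top face 325 rect [442.5  49.7] [49.  50.1] 12.4 mean [442.2  49.8]
pad 649 rect [442.1  47. ] [92.9 93.7] 22.6 mean [449.   63.2]
```

View pics/wt.png

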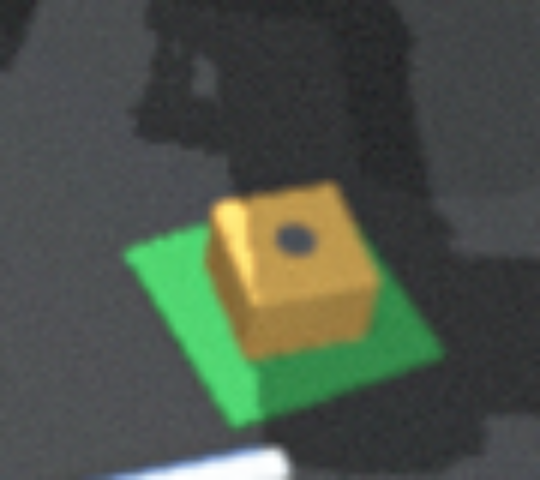

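The weight stands flat near the pad's centre, within about 3 mm. Everything is met, so I'm handing the job in.

```bash
python3 -c "
from station import *
print(finish_job())"
```

```text
the job is handed in; nothing more can be done
None
```

I handed the job in at about 65 s with all four strips square on the rails, the weight on the green pad about 3 mm off centre, and the lever thrown fully over; no verdict came back, so those positions are my own last camera readings.

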